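# Load an LED driver into the slide-contact test jig

## Task

Put the white LED driver into the test jig for its electrical test. Pull the jig's red knob all the way out until it clicks, draw the driver out of the rack by the end that sticks out, lay it flat on the bench and let go so you can take it again by its middle, then lay it in the jig's nest with its green terminals towards the contact head and the knob. With the driver lying flat in the nest and let go, push the knob fully home so that the contacts close on it; do not drop the driver or disturb the other things on the bench and in the rack.

Things in the scene. Friction and masses are not known exactly. Their poses are not given: they have to be found in the camera images.
- jig: Test jig fixed to the bench; aluminium base plate 250 x 110 mm, 12 mm thick. Origin: centre of its underside on the bench; x runs along the jig from the knob end (-x) to the end stop (+x), z up. In line along x: red knob, bearing block (x -121 to -93 mm, 64 wide, 62 high, with a plunger up to 81 mm), blue contact head, nest, end stop. A black lamp block, 30 mm high, at x -85 to -25, y 38 to 54 mm.
- jig_nest (a point): On the nest's centre line, at the level of its white rest blocks (22 mm above the bench), 39 mm from the jig's origin along +x: where the middle of the driver's underside lies when against the end stop. Axes as the jig's. The driver may be laid up to 10 mm short of the stop (towards the knob): going home, the contact head pushes it up to the stop.
- jig_stop (a point): Middle of the end stop's face at jig x = +99 mm, on the level of the rest blocks; the stop is 70 mm wide, 54 mm high. White side rails 46 mm apart inside, 40 mm high with flared lips to 50 mm, flank both ends of the nest (jig x -18 to 12 and 66 to 96 mm). From x 12 to 66 both sides are open for fingers, down to the base plate. Held by an end, the driver cannot go in: fingers meet the rails.
- jig_slide (a joint): Push-pull slide with the knob and the blue contact head: 0 m = home (start), 0.040 m = fully out (towards jig -x). A spring plunger holds it at both ends: it resists with 8 to 10 N over the first 5 mm from either end and again 10 to 5 mm before the other, runs free (2 N) between, and snaps in over the last 4 mm. The head (48 mm wide, 52 high) faces the nest at jig x = -23.5 mm home, -63.5 mm out.
- jig_knob (a point): Centre of the red round pull knob, 29 mm diameter, 26 mm long along the jig's x, on a 12 mm rod; 38 mm above the bench, with only the bench below it. It moves with the slide: 152 mm from the jig's origin along jig -x when home (18 mm clear of the bearing block), 192 mm when out. Pinch it from above across the rod; or push its outer end face, 13 mm beyond this point.
- rack: Grey pigeonhole rack with a clear top, fixed to the bench, 94 mm deep (x), 220 wide (y), 106 high: two tiers of three bays with centres at y = -72, 0, 72 mm, open at the front (-x). Origin: centre of its underside; x from front to back, z up. The driver lies in one of the upper bays (floor 58 mm above the bench, inside 69 mm wide, 42 mm high). The units in the lower bays belong to the rack and do not stick out.
- driver: White metal-cased LED driver with black end caps, 120 mm long (x) x 40 mm wide (y) x 32 mm high, 0.18 to 0.29 kg. Origin: centre of its underside; x points along it to the green terminals, z up. At the start it lies in the middle of an upper bay of the rack, along the bay (within 0.03 rad), its terminals inside and its plain black end sticking out 30 to 38 mm in front of the rack.
- driver_terminals (a point): Centre of the driver's green terminal end face, 60 mm from its middle, 16 mm above its underside.
- relay_blue: Blue plug-in relay 60 x 30 x 24 mm lying in another upper bay of the rack; leave alone. Origin: centre of its underside.
- relay_orange: Orange plug-in relay, the same size, in the third upper bay; leave alone. Origin: centre of its underside.
- multimeter: Orange multimeter 180 (x) x 85 x 46 mm lying behind the jig; leave alone. Origin: centre of its underside.
- flux: White flux bottle, 52 mm diameter, 100 mm high, right of the jig; leave alone. Origin: centre of its underside.
- tin: Green tin, 60 mm diameter, 55 mm high, behind and left of the jig; leave alone. Origin: centre of its underside.
- reel: Metal solder reel, 64 mm diameter, 40 mm high, right of the jig; leave alone. Origin: centre of its underside.
- screwdriver: Blue screwdriver 170 mm long lying to the robot's right, beyond the knob; leave alone. Origin: the middle of its underside.
There are look-alikes about, which are no part of the job. There is more than one size of the driver; the one meant has the size given above.

How it is judged:
By the outcome, as a careful person would: the job done as asked, in the order asked, and still so for the second after the job is handed in, with the robot touching nothing.
It also fails if it takes over 64 s, if anything falls off the work surface, if the arm or the gripper's body presses on something with over 40 N, if the wrist force passes 120 N, or if a joint passes its speed limit or range.

## Robot

A 7-joint arm with a two-finger parallel gripper is mounted at the origin on the work surface. World frame = base frame: x ahead of the robot, y to its left, z up, the work surface at z = 0. Lengths are in m, angles in rad, forces in N, time in s.
With the tool pointing down it reaches from about 0.35 to 0.9 m from the base axis. Payload 8.1 kg.
Tool frame: the origin (TCP) lies midway between the tips of the shut fingers; the grasp point (between the pads) lies 19 mm behind it; z points along the fingers, y is the line along which they close (so a half turn about z gives the same grasp; the last joint's range is limited). The gripper opens to 92 mm and grips with 3 to 60 N. Pads are 19 mm wide; open, the fingers measure 130 mm over their backs; the gripper's body (75 mm by 190 mm) begins 47 mm behind the grasp point.
Start: joints at [1.233, 0.434, 0.025, 1.573, -0.012, 1.134, -0.075], TCP at [0.145, -0.608, 0.193] pointing down, gripper open.
Joint ranges: [-2.62, 2.62], [-0.44, 2.09], [-1.27, 1.32], [0.08, 2.57], [-1.32, 4.46], [0.12, 2], [-2.74, 2.74]. Speed limits (rad/s): [2.22, 2.22, 3.01, 3.01, 3.14, 3.14, 3.14].

## Interface

Orientations are given as a rotation vector (axis times angle).
In Python, from cell import arm gives the robot as it stands.
- The arm moves only by the tool move_arm, never from a script. Its argument "motion" is a list of rows, each an object of numbers: "tx", "ty", "tz": the shift along the tool's x, y, z normalised to -1 to 1, where 1 is 1000 mm; "twist": the turn about the tool's z normalised to -1 to 1, where 1 is pi/2 rad. In form: [{"tx": .., "ty": .., "tz": .., "twist": ..}, ...]. A call has 1 to 12 rows; each row shifts and turns the commanded pose from where the row before left it, along the tool's axes as they then stand; what a row does not reach is not made up. A row lasts 1/10 s, in which the tool goes at most 50 mm and 8.59 degrees, less where a joint would pass 70% of its speed; a pose out of reach is approached as far as the arm can. A call with a number of a shift or a turn outside -1 to 1 is refused whole. A call with a gripper value outside its range is refused whole. "gripper" is the gripper's target within -1 to 1 (shut at 1, half-way at 0, fully open at -1), set as the call begins (left out, the last holds). The fingers move at their own pace and stop on an object; "squeeze" is the grip in N (left out, the last holds). Time passes only in rows, so rows that do not move let the fingers close. It gives the time, the measured TCP pose, the force, the opening and the grip force at its end, in the units of the state.
- arm.observe(): the state, without advancing time (a new reading comes with each control period).
- arm.get_image(name): name is "scene" or "top" or "wrist"; returns the picture (384x512x3 uint8, red, green, blue); there is no depth.
- arm.calibration(name): a dict with "K" (3x3 intrinsics, pixels), "T" (4x4, takes a point from camera to world coordinates). Camera axes: x right, y down, z forward; pixel columns grow to the right and rows downward; lengths in m; the calibration is good to about 2 mm. A picture is of the moment at which its call begins: read the wrist's pose just before it. calibration takes no time and is no camera call; for the wrist camera it gives the pose at the moment of the call.
- arm.sign_off(): hands the job in; it is judged then, once.
Trained networks look in the newest picture that a camera, given by its name, has taken for a name from the list of things; names that differ only in an ending like _2 or _b are one class to them, and where a whole thing is asked for, a point or a joint stands for the part that bears it (a point fixed in the world has none). Each returns a list of dicts, best first, with "conf" (0 to 1); they miss things now and then, are a little off and sometimes report something else, mostly with a low value. They report only what shows in the picture. A call takes as long as a camera call. They do not tell look-alikes from the thing itself.
- arm.look_for(camera, query): "point" ([column, row] as shares, 0 to 1, of the picture: columns of its width, rows of its height, amid what is visible of it).
- arm.regions_of(camera, query): "region" (384x512 bool, what is visible of it) and "point" ([column, row] as shares, 0 to 1, of the picture: columns of its width, rows of its height, amid what is visible of it).
- arm.place_of(camera, query): "point" ([column, row] as shares, 0 to 1, of the picture: columns of its width, rows of its height: a listed point, or the origin of a listed thing).
The state is a dict: "clock": time; "joints": joint angles; "dq": joint speeds; "joint_efforts": joint torques, N m; "position": TCP position; "ee_rot": TCP orientation; "force": force on the tool from outside, world axes, zero at the start; "ft_torque": the same for the moment, N m; "width": opening from 0.0 (shut) to 1.0 (fully open); "gripper_force": force on a finger pad.
Only numpy, scipy, OpenCV 4.12 (cv2) and the standard library are available. Lean on these libraries where they do the work, as an engineer would, in place of code of your own. Each camera call takes 0.05 s, during which the arm holds its last target. There are 200 camera calls.

## Working session

There is one attempt and no reset: what is moved stays moved. The work goes in short steps, Python scripts to look and compute and a tool call to move; the robot and the scene stay as the last step left them, time stands still between calls to the robot, and variables do not carry over. Pictures are saved under pics/ and viewed, at most 10 in all, crops included, and the job is handed in when it is done.

Besides the shell and the picture viewer there is one more tool, called after "Request:" by a JSON object that holds its "name" and its "arguments", one argument or row to a line. move_arm: Moves the arm, as the interface text tells. Scaled input: -1 to 1 covers 1000 mm each way for a shift and pi/2 rad each way for a turn. Its arguments: {"type":"object","properties":{"motion":{"type":"array","items":{"type":"object","properties":{"tx":{"type":"number"},"ty":{"type":"number"},"tz":{"type":"number"},"twist":{"type":"number"}}}},"gripper":{"type":"number"},"squeeze":{"type":"number"}},"required":["motion"]}

```bash
mkdir -p pics; ls; python3 - <<'E'
from cell import arm
import cv2
s=arm.observe(); print(s)
for n in("scene","top"):
    im=arm.get_image(n); cv2.imwrite(f"pics/{n}0.png",cv2.resize(im[...,::-1],(800,600),interpolation=cv2.INTER_CUBIC))
    c=arm.calibration(n); print(n,c["K"].round(1).tolist(),c["T"].round(3).tolist())
    for q in("jig","jig_nest","jig_stop","jig_knob","rack","driver","driver_terminals","relay_blue","relay_orange","flux","reel","screwdriver","tin","multimeter"):
        print(q,[(round(d["conf"],2),round(d["point"][0]*512,1),round(d["point"][1]*384,1)) for d in arm.place_of(n,q)][:4])
E
```

```text
pics
{'clock': 0.0, 'joints': array([ 1.23335804,  0.43520726,  0.02497526,  1.57409482, -0.01157938,
        1.13395767, -0.07511052]), 'dq': array([ 0.00124725, -0.00036629,  0.00042933,  0.00239386,  0.00139437,
        0.00101629, -0.00062015]), 'joint_efforts': array([ 1.13356066e-04, -6.67849231e+01,  9.84904803e-01, -3.14457178e+01,
       -6.04145718e-02,  4.27598739e-02,  1.59487986e-04]), 'position': array([ 0.14523358, -0.60732981,  0.19225567]), 'ee_rot': array([-3.11849896e+00, -3.67747223e-01,  5.25120401e-04]), 'force': array([ 0.47406196, -0.07925975, -0.5851607 ]), 'ft_torque': array([-0.00108158, -0.04740552, -0.01745512]), 'gripper_force': 0.0, 'width': 0.9988515454837754}
scene [[467.5, 0.0, 259.3], [0.0, 467.5, 196.8], [0.0, 0.0, 1.0]] [[0.833, 0.368, -0.413, 1.269], [0.553, -0.536, 0.638, -1.011], [0.014, -0.76, -0.65, 1.151], [0.0, 0.0, 0.0, 1.0]]
jig [(0.6, 211.1, 226.6)]
jig_nest [(0.9, 216.3, 215.4)]
jig_stop [(0.85, 222.3, 204.6)]
jig_knob [(0.58, 186.1, 245.0)]
rack [(0.59, 300.8, 178.2)]
driver [(0.55, 308.1, 156.5), (0.55, 319.3, 156.2), (0.47, 330.0, 18
[... 257 characters left out ...]
0, 459.7, 194.8], [0.0, 0.0, 1.0]] [[-0.041, -0.978, 0.206, 0.29], [-0.999, 0.04, -0.009, 0.013], [0.001, -0.207, -0.978, 1.455], [0.0, 0.0, 0.0, 1.0]]
jig [(0.82, 296.3, 225.0)]
jig_nest [(0.76, 282.6, 228.4)]
jig_stop [(0.64, 262.2, 235.1)]
jig_knob [(0.53, 337.5, 217.8), (0.51, 281.9, 228.0)]
rack [(0.88, 160.1, 194.4)]
driver [(0.84, 99.9, 203.6), (0.72, 133.0, 199.8)]
driver_terminals [(0.82, 113.0, 205.7), (0.5, 156.0, 167.9)]
relay_blue [(0.53, 179.7, 194.5)]
relay_orange [(0.48, 158.8, 197.4)]
flux [(0.51, 344.1, 159.2)]
reel [(0.79, 397.8, 194.4), (0.34, 161.1, 193.3)]
screwdriver [(0.62, 387.4, 235.7)]
tin [(0.8, 230.5, 159.9)]
multimeter [(0.84, 289.0, 152.9), (0.7, 393.3, 237.9)]
```

View pics/scene0.png

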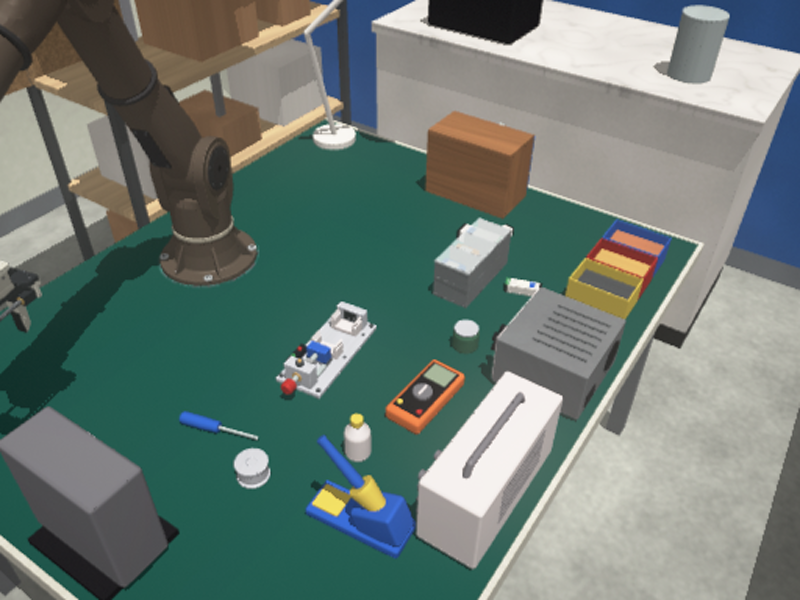

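View pics/top0.png

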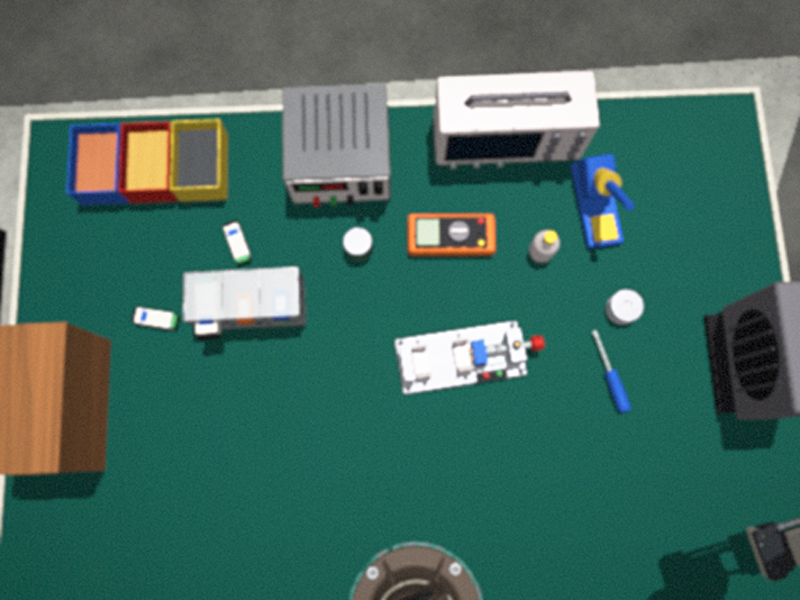

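The scene view shows the jig at about (330,350), with its knob at (288,386), and the rack at (472,260). In the top view the jig is at (462,357), the knob at (538,343) and the rack at (244,298).

There are three white driver-like units in the top view: (155,318) loose, (236,243) loose, and (207,326) sticking out of the rack's left upper bay. The one in the rack fits the description, so I'll confirm it in a crop and triangulate positions.

```bash
cat > h.py <<'E'
import numpy as np,cv2
from cell import arm
def ray(cam,uv):
    c=arm.calibration(cam);T=np.array(c["T"]);d=np.linalg.inv(c["K"])@[uv[0],uv[1],1.]
    return T[:3,3],T[:3,:3]@d
def atz(cam,uv,z):
    o,d=ray(cam,uv);return (o+d*(z-o[2])/d[2]).round(4)
def tri(a,b):
    A=[];y=[]
    for cam,uv in(("scene",a),("top",b)):
        o,d=ray(cam,uv);d=d/np.linalg.norm(d);P=np.eye(3)-np.outer(d,d);A.append(P);y.append(P@o)
    return np.linalg.lstsq(np.vstack(A),np.hstack(y),rcond=None)[0].round(4)
def proj(cam,P):
    c=arm.calibration(cam);T=np.linalg.inv(np.array(c["T"]));p=np.array(c["K"])@(T[:3,:3]@np.array(P)+T[:3,3]);return p[:2]/p[2]
def pl(cam,q):
    return [(round(d["conf"],2),round(d["point"][0]*512,1),round(d["point"][1]*384,1)) for d in arm.place_of(cam,q)][:4]
E
python3 - <<'E'
from h import *
im=arm.get_image("top")[...,::-1]; a=cv2.resize(im[130:240,75:215],None,fx=4,fy=4,interpolation=3)
b=cv2.resize(im[190:270,245:360],None,fx=4,fy=4,interpolation=3)
im=arm.get_image("scene")[...,::-1]; c=cv2.resize(im[130:200,265:355],None,fx=2.7,fy=3,interpolation=3)
cv=np.zeros((600,800,3),np.uint8)
cv[:440,:560]=a; cv[:c.shape[0],560:560+c.shape[1]][:, :240]=c[:,:240]
cv2.imwrite("pics/c1.png",cv[:440]); cv2.imwrite("pics/c2.png",b)
for z in(.0,.022): print("nest",z,atz("top",(282.6,228.4),z),atz("scene",(216.3,215.4),z))
print("stop",atz("top",(262.2,235.1),.022),atz("scene",(222.3,204.6),.022))
print("knob",atz("top",(344,219.5),.038),atz("scene",(185,247),.038))
print("jig",atz("top",(296.3,225),0),atz("scene",(211.1,226.6),0))
print("rack",atz("top",(160.1,194.4),0),atz("scene",(300.8,178.2),0))
E
```

```text
nest 0.0 [ 0.4844 -0.0741  0.    ] [ 0.4671 -0.055   0.    ]
nest 0.022 [ 0.4815 -0.0728  0.022 ] [ 0.4825 -0.0733  0.022 ]
stop [ 0.463  -0.0079  0.022 ] [ 0.4652 -0.0151  0.022 ]
knob [ 0.4993 -0.2645  0.038 ] [ 0.502  -0.2635  0.038 ]
jig [ 0.4935 -0.1184  0.    ] [ 0.4874 -0.1113  0.    ]
rack [0.6113 0.3161 0.    ] [0.6111 0.3076 0.    ]
```

View pics/c1.png

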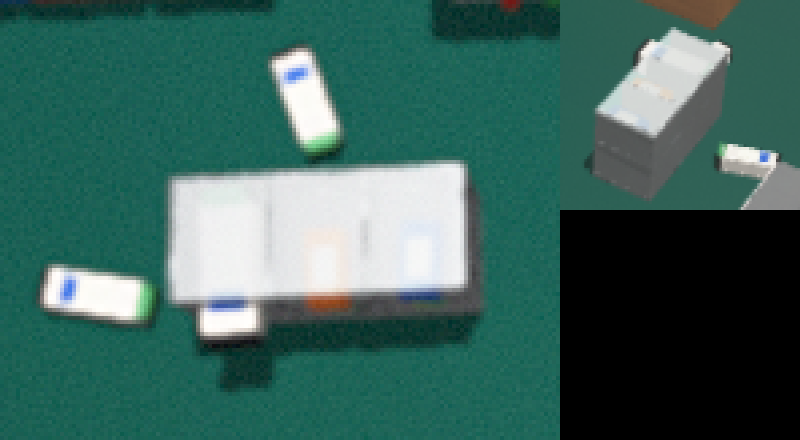

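View pics/c2.png

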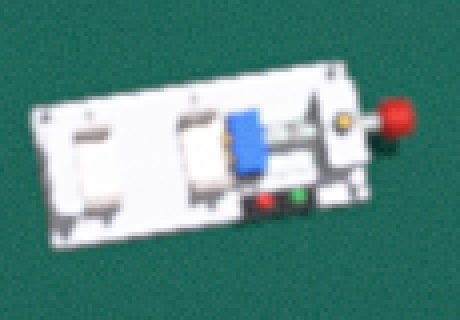

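The crop confirms the choice. The unit at crop (230,320) sits in the rack's left upper bay with its plain end towards the robot and its blue label just inside the front. The two loose units are look-alikes. The jig's blue head is near crop2 (247,142), the knob at (397,118), and the lamp block is on the robot's side.

```bash
cat >> h.py <<'E'
from scipy.spatial.transform import Rotation as Ro
def yaw(s=None):
    s=s or arm.observe();R=Ro.from_rotvec(s["ee_rot"]).as_matrix();return np.arctan2(R[1,0],R[0,0]),R
def plan(x,y,z,deg,n):
    """identical rows bringing TCP to x,y,z with tool-x yaw deg"""
    s=arm.observe();p=s["position"];w,R=yaw(s)
    dw=(np.radians(deg)-w+np.pi)%(2*np.pi)-np.pi
    D=np.array([x,y,z])-p
    S=sum(np.exp(1j*(w+i*dw/n)) for i in range(n))
    t=complex(D[0],D[1])/S  # tool x comp = real ; tool y = -imag (z down)
    print(f"n={n} tx={t.real:.4f} ty={-t.imag:.4f} tz={-D[2]/n:.4f} twist={-dw/n/(np.pi/2):.4f} | step {abs(t)*1e3:.0f}mm {np.degrees(dw)/n:.1f}deg tilt z {R[:,2].round(4)} yaw {np.degrees(w):.2f} p {p.round(4)} F {s['force'].round(1)}")
E
python3 - <<'E'
from h import *
C=[atz("top",u,.012)[:2] for u in((253,216.75),(330.5,205.75),(258.75,252),(337,239.5))]
tl,tr,bl,br=C
print(C); 
for a,b in((tr,tl),(br,bl)): d=b-a; print(np.degrees(np.arctan2(d[1],d[0])),np.hypot(*d))
print("centre",sum(C)/4, np.hypot(*(tl-bl)))
# rack/driver: top crop (4x, offset 75,130); driver end top corners at z=.09
f=lambda u,v,z:atz("top",(75+u/4,130+v/4),z)
print("drv end",f(199,335,.09),f(260,335,.09)); 
print("rack top front",f(168,303,.106),f(466,289,.106),"back",f(168,178,.106),f(466,163,.106))
plan(.5005,-.25,.19,95.5,12)
E
```

```text
[array([0.5239, 0.0186]), array([ 0.5492, -0.23  ]), array([0.4117, 0.005 ]), array([ 0.4407, -0.2425])]
95.8109798582786 0.24988407312191788
96.68297206725086 0.2491931981415223
centre [ 0.481375 -0.112225] 0.11302123694244372
drv end [0.5363 0.4034 0.09  ] [0.5344 0.3576 0.09  ]
rack top front [0.5586 0.4224 0.106 ] [0.56   0.2002 0.106 ] back [0.6549 0.4245 0.106 ] [0.6574 0.1991 0.106 ]
n=12 tx=0.0456 ty=0.0047 tz=0.0003 twist=-0.0760 | step 46mm 6.8deg tilt z [-0.e+00 -1.e-04 -1.e+00] yaw 13.45 p [ 0.1454 -0.6079  0.1931] F [-0.5 -0.   1.1]
```

Request:
{"name": "move_arm", "arguments": {
  "motion": [
    {"tx": 0.0455,"ty": 0.0045,"twist": -0.076},
    {"tx": 0.0455,"ty": 0.0045,"twist": -0.076},
    {"tx": 0.0455,"ty": 0.0045,"twist": -0.076},
    {"tx": 0.0455,"ty": 0.0045,"twist": -0.076},
    {"tx": 0.0455,"ty": 0.0045,"twist": -0.076},
    {"tx": 0.0455,"ty": 0.0045,"twist": -0.076},
    {"tx": 0.0455,"ty": 0.0045,"twist": -0.076},
    {"tx": 0.0455,"ty": 0.0045,"twist": -0.076},
    {"tx": 0.0455,"ty": 0.0045,"twist": -0.076},
    {"tx": 0.0455,"ty": 0.0045,"twist": -0.076},
    {"tx": 0.0455,"ty": 0.0045,"twist": -0.076},
    {"tx": 0.0455,"ty": 0.0045,"twist": -0.076}
  ]
}}

```text
invalid input
```

```bash
python3 - <<'E'
from h import *
import time
print(arm.observe()["position"],np.degrees(yaw()[0]),arm.observe()["clock"])
im=arm.get_image("wrist");cv2.imwrite("pics/w1.png",im[...,::-1]);c=arm.calibration("wrist");print(np.round(c["T"],3).tolist())
for q,z in(("jig_knob",.038),("jig_nest",.022),("jig_stop",.022),("jig",0)):
    for r in pl("wrist",q): print(q,r,atz("wrist",r[1:],z))
for r in arm.regions_of("wrist","jig_knob")[:2]:
    ys,xs=np.nonzero(r["region"]);print(r["conf"],xs.min(),xs.max(),ys.min(),ys.max(),xs.mean(),ys.mean())
E
```

```text
[ 0.14535737 -0.60789104  0.19305073] 13.446258725056953 1.6
[[0.232, -0.93, -0.285, 0.222], [-0.973, -0.222, -0.067, -0.589], [-0.001, 0.293, -0.956, 0.385], [0.0, 0.0, 0.0, 1.0]]
```

View pics/w1.png

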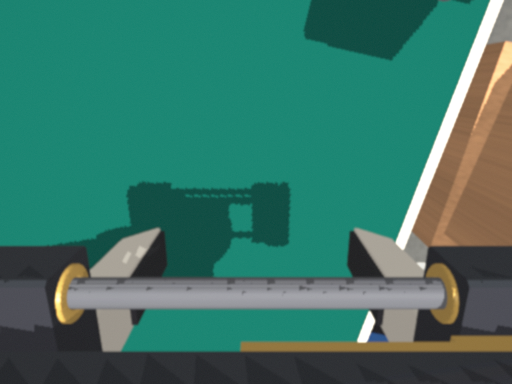

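The move was refused and nothing moved; the wrist view shows only empty bench. I'll resend it with every field given.

Request:
{"name": "move_arm", "arguments": {
  "motion": [
    {"tx": 0.0455,"ty": 0.0045,"tz": 0,"twist": -0.076},
    {"tx": 0.0455,"ty": 0.0045,"tz": 0,"twist": -0.076},
    {"tx": 0.0455,"ty": 0.0045,"tz": 0,"twist": -0.076},
    {"tx": 0.0455,"ty": 0.0045,"tz": 0,"twist": -0.076},
    {"tx": 0.0455,"ty": 0.0045,"tz": 0,"twist": -0.076},
    {"tx": 0.0455,"ty": 0.0045,"tz": 0,"twist": -0.076},
    {"tx": 0.0455,"ty": 0.0045,"tz": 0,"twist": -0.076},
    {"tx": 0.0455,"ty": 0.0045,"tz": 0,"twist": -0.076},
    {"tx": 0.0455,"ty": 0.0045,"tz": 0,"twist": -0.076},
    {"tx": 0.0455,"ty": 0.0045,"tz": 0,"twist": -0.076},
    {"tx": 0.0455,"ty": 0.0045,"tz": 0,"twist": -0.076},
    {"tx": 0.0455,"ty": 0.0045,"tz": 0,"twist": -0.076}
  ]
}}

```text
clock: 3.1
position: [0.4995, -0.2475, 0.1931]
ee_rot: [2.105, 2.331, 0.001]
force: [1.1, -0.3, 0.4]
width: 1.002
gripper_force: 0.0
```

```bash
cat > look.py <<'E'
from h import *
import sys
print(arm.observe()["position"],np.degrees(yaw()[0]),arm.observe()["clock"])
im=arm.get_image("wrist");cv2.imwrite(f"pics/{sys.argv[1]}.png",im[...,::-1])
for q in sys.argv[2:]:
    q,z=q.split(":")
    for r in pl("wrist",q): print(q,r,atz("wrist",r[1:],float(z)))
E
python3 look.py w2 jig_knob:.038 jig_nest:.022 jig_stop:.022 jig:0
```

```text
[ 0.49945892 -0.24753447  0.19308829] 95.82938679373093 3.1
jig_knob (0.61, 257.7, 178.7) [ 0.5031 -0.2562  0.038 ]
jig (0.57, 254.2, 25.4) [ 0.4827 -0.1152  0.    ]
```

View pics/w2.png

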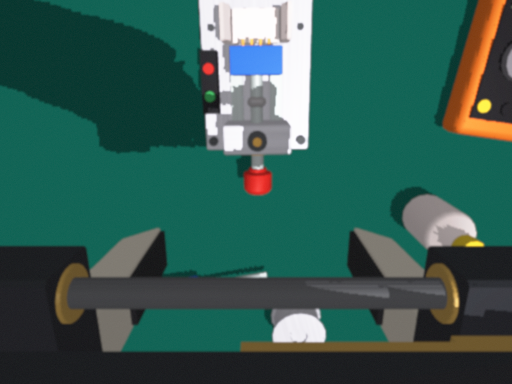

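The knob is at (258,180), with the rod above it at (257,155). The plate's near corners are at (208,151) and (307,150), and the flux bottle is at (438,220).

```bash
python3 - <<'E'
from h import *
print("knob",atz("wrist",(258,180.5),.038))
a,b=atz("wrist",(208,151),.012),atz("wrist",(307.5,149.5),.012);d=b-a
print("corners",a,b,np.hypot(*d[:2]),"yaw",np.degrees(np.arctan2(d[1],d[0]))+90)
print("pl",atz("wrist",(257.5,141),.081), "head",atz("wrist",(256,48),.052))
print("flux top",atz("top",(549/1.5625,236/1.5625),.1),"base",atz("scene",(228,293),0),atz("top",(541/1.5625,262/1.5625),0))
E
```

```text
knob [ 0.5011 -0.2672  0.038 ]
corners [ 0.4444 -0.2464  0.012 ] [ 0.5522 -0.2344  0.012 ] 0.10846584715937087 yaw 96.35185857114331
pl [ 0.4959 -0.2194  0.081 ] head [ 0.4871 -0.141   0.052 ]
flux top [ 0.7015 -0.292   0.1   ] base [ 0.7089 -0.311   0.    ] [ 0.6758 -0.293   0.    ]
```

```bash
python3 - <<'E'
from h import *
plan(.5014,-.270,.022,96.2,6)
E
```

```text
n=6 tx=-0.0033 ty=0.0002 tz=0.0285 twist=-0.0014 | step 3mm 0.1deg tilt z [-0.e+00 -9.e-04 -1.e+00] yaw 95.46 p [ 0.4985 -0.2502  0.1931] F [ 0.3  0.3 -1.4]
```

Request:
{"name": "move_arm", "arguments": {
  "motion": [
    {"tx": -0.01,"ty": 0,"tz": 0.03,"twist": -0.004},
    {"tx": -0.01,"ty": 0,"tz": 0.03,"twist": -0.004},
    {"tx": 0,"ty": 0,"tz": 0.03,"twist": 0},
    {"tx": 0,"ty": 0,"tz": 0.03,"twist": 0},
    {"tx": 0,"ty": 0,"tz": 0.03,"twist": 0},
    {"tx": 0,"ty": 0,"tz": 0.021,"twist": 0},
    {"tx": 0,"ty": 0,"tz": 0,"twist": 0}
  ]
}}

```text
clock: 4.05
position: [0.4978, -0.2706, 0.019]
ee_rot: [-2.098, -2.332, 0.004]
force: [-1.2, 0.5, 0.5]
width: 1.001
gripper_force: 0.0
```

Request:
{"name": "move_arm", "arguments": {
  "motion": [
    {"tx": 0,"ty": 0,"tz": 0,"twist": 0},
    {"tx": 0,"ty": 0,"tz": 0,"twist": 0},
    {"tx": 0,"ty": 0,"tz": 0,"twist": 0},
    {"tx": 0,"ty": 0,"tz": 0,"twist": 0},
    {"tx": 0,"ty": 0,"tz": 0,"twist": 0},
    {"tx": 0,"ty": 0,"tz": 0,"twist": 0},
    {"tx": 0,"ty": 0,"tz": 0,"twist": 0},
    {"tx": 0,"ty": 0,"tz": 0,"twist": 0}
  ],
  "gripper": 1,
  "squeeze": 40
}}

```text
clock: 4.85
position: [0.5006, -0.2693, 0.022]
ee_rot: [-2.097, -2.339, 0.0]
force: [0.4, 0.3, -0.8]
width: 0.355
gripper_force: 0.0
```

Request:
{"name": "move_arm", "arguments": {
  "motion": [
    {"tx": 0,"ty": 0,"tz": 0,"twist": 0},
    {"tx": 0,"ty": 0,"tz": 0,"twist": 0},
    {"tx": 0,"ty": 0,"tz": 0,"twist": 0},
    {"tx": 0,"ty": 0,"tz": 0,"twist": 0}
  ]
}}

```text
clock: 5.25
position: [0.5006, -0.2693, 0.022]
ee_rot: [-2.097, -2.339, 0.0]
force: [0.2, 0.0, 1.0]
width: 0.021
gripper_force: 0.0
```

Request:
{"name": "move_arm", "arguments": {
  "motion": [
    {"tx": -0.006,"ty": 0,"tz": 0,"twist": 0},
    {"tx": -0.006,"ty": 0,"tz": 0,"twist": 0},
    {"tx": -0.006,"ty": 0,"tz": 0,"twist": 0},
    {"tx": -0.006,"ty": 0,"tz": 0,"twist": 0},
    {"tx": -0.006,"ty": 0,"tz": 0,"twist": 0},
    {"tx": -0.006,"ty": 0,"tz": 0,"twist": 0},
    {"tx": -0.005,"ty": 0,"tz": 0,"twist": 0},
    {"tx": 0,"ty": 0,"tz": 0,"twist": 0},
    {"tx": 0,"ty": 0,"tz": 0,"twist": 0}
  ]
}}

```text
clock: 6.15
position: [0.505, -0.31, 0.022]
ee_rot: [-2.097, -2.339, -0.0]
force: [0.1, -0.4, 0.5]
width: 0.003
gripper_force: 0.0
```

The fingers shut on nothing, so I'll look.

```bash
python3 look.py w3 jig_knob:.038; python3 - <<'E'
from h import *
print(proj("wrist",arm.observe()["position"]),proj("wrist",[.501,-.267,.038]))
E
```

```text
[ 0.50503831 -0.3100002   0.02197639] 96.24335659587224 6.15
jig_knob (0.76, 259.4, 148.9) [ 0.501  -0.2625  0.038 ]
[257.22162461 222.50918931] [258.43485064 157.44465291]
```

View pics/w3.png

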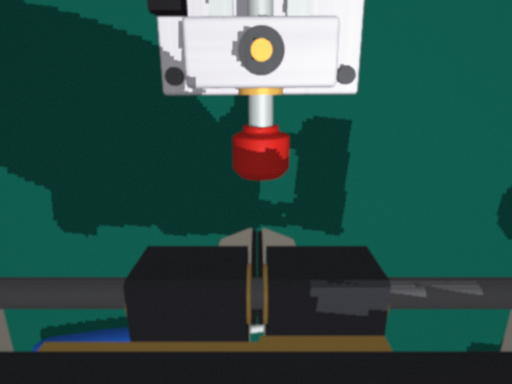

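The closed fingertips are at (257,235). The knob, rows 125 to 179, is still home and ahead of them, so the grasp fell short. I'll recompute its position from this close view.

```bash
python3 - <<'E'
from h import *
print(arm.calibration("wrist")["K"])
print("outer",atz("wrist",(260,179),.048),atz("wrist",(260,179),.038),"inner",atz("wrist",(260,126),.038),atz("wrist",(260,126),.05))
a,b=atz("wrist",(162,95),.012),atz("wrist",(357,95),.012);print("plate edge",a,b,np.hypot(*(b-a)[:2]),"block face",atz("wrist",(260,85),.062),"plunger",atz("wrist",(261,49),.081))
print("fingertip",atz("wrist",(257,230),.022),arm.observe()["position"])
r=arm.get_image("top");print(pl("top","jig_knob"))
E
```

```text
[[345.57737573   0.         256.66255523]
 [  0.         345.57737573 189.15587027]
 [  0.           0.           1.        ]]
outer [ 0.5027 -0.2757  0.048 ] [ 0.5031 -0.2784  0.038 ] inner [ 0.5    -0.2509  0.038 ] [ 0.4997 -0.2495  0.05  ]
plate edge [ 0.4437 -0.2427  0.012 ] [ 0.553  -0.2307  0.012 ] 0.10995676423031016 block face [ 0.4976 -0.2312  0.062 ] plunger [ 0.4964 -0.2189  0.081 ]
fingertip [ 0.5055 -0.3145  0.022 ] [ 0.50508994 -0.30965381  0.02202336]
[(0.69, 161.3, 192.8), (0.64, 340.1, 216.5), (0.2, 159.0, 201.3)]
```

Request:
{"name": "move_arm", "arguments": {
  "motion": [
    {"tx": 0,"ty": 0,"tz": -0.002,"twist": 0},
    {"tx": 0,"ty": 0,"tz": 0,"twist": 0},
    {"tx": 0,"ty": 0,"tz": 0,"twist": 0},
    {"tx": 0,"ty": 0,"tz": 0,"twist": 0},
    {"tx": 0,"ty": 0,"tz": 0,"twist": 0},
    {"tx": 0,"ty": 0,"tz": 0,"twist": 0},
    {"tx": 0,"ty": 0,"tz": 0,"twist": 0},
    {"tx": 0,"ty": 0,"tz": 0,"twist": 0}
  ],
  "gripper": -0.3
}}

```text
clock: 7.15
position: [0.5051, -0.3101, 0.024]
ee_rot: [-2.097, -2.339, 0.0]
force: [-0.6, 0.1, -0.7]
width: 0.63
gripper_force: 0.0
```

Request:
{"name": "move_arm", "arguments": {
  "motion": [
    {"tx": 0.02,"ty": 0,"tz": 0,"twist": 0},
    {"tx": 0.02,"ty": 0,"tz": 0,"twist": 0},
    {"tx": 0.012,"ty": 0,"tz": 0,"twist": 0},
    {"tx": 0,"ty": 0,"tz": 0,"twist": 0}
  ]
}}

```text
clock: 7.55
position: [0.4996, -0.2565, 0.0242]
ee_rot: [-2.094, -2.342, -0.001]
force: [0.1, 0.5, 0.4]
width: 0.653
gripper_force: 0.0
```

Request:
{"name": "move_arm", "arguments": {
  "motion": [
    {"tx": 0,"ty": 0,"tz": 0,"twist": 0},
    {"tx": 0,"ty": 0,"tz": 0,"twist": 0},
    {"tx": 0,"ty": 0,"tz": 0,"twist": 0},
    {"tx": 0,"ty": 0,"tz": 0,"twist": 0},
    {"tx": 0,"ty": 0,"tz": 0,"twist": 0},
    {"tx": 0,"ty": 0,"tz": 0,"twist": 0},
    {"tx": 0,"ty": 0,"tz": 0,"twist": 0}
  ],
  "gripper": 1
}}

```text
clock: 8.25
position: [0.4994, -0.2585, 0.024]
ee_rot: [2.097, 2.339, -0.0]
force: [-0.3, 0.1, -0.3]
width: 0.091
gripper_force: 0.0
```

```bash
python3 look.py w4 jig_knob:.038; python3 - <<'E'
from h import *
s=arm.get_image("scene")[...,::-1]
w=cv2.imread("pics/w4.png")
c=cv2.resize(s[200:280,140:240],None,fx=3.84,fy=4.8,interpolation=3)
cv2.imwrite("pics/c4.png",cv2.resize(np.hstack([w,c]),(800,343)))
E
```

```text
[ 0.49937723 -0.25846221  0.02401346] 96.24454963046999 8.25
jig_knob (0.6, 260.7, 243.3) [ 0.5021 -0.265   0.038 ]
```

View pics/c4.png

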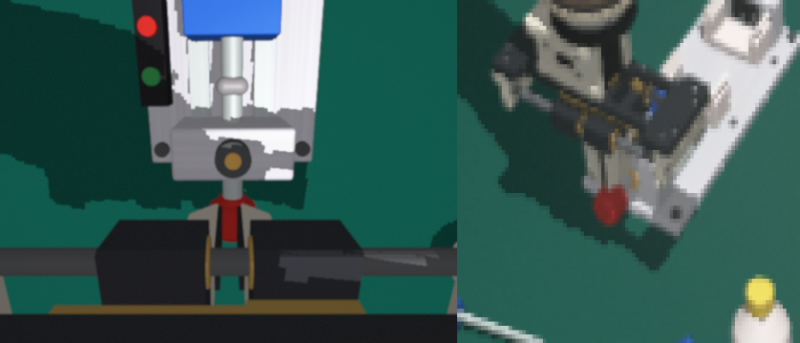

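The view shows the fingers closed above the knob, occluding it at (225,215), with the red visible below and between them. From the finger spacing in the picture (185–195 px for 92 mm) I get real tips about 29 mm above the reported TCP. I'll open, go down with that offset, and try again.

Request:
{"name": "move_arm", "arguments": {
  "motion": [
    {"tx": 0,"ty": 0,"tz": 0,"twist": 0},
    {"tx": 0,"ty": 0,"tz": 0,"twist": 0},
    {"tx": 0,"ty": 0,"tz": 0,"twist": 0},
    {"tx": 0,"ty": 0,"tz": 0,"twist": 0},
    {"tx": 0,"ty": 0,"tz": 0,"twist": 0},
    {"tx": 0,"ty": 0,"tz": 0,"twist": 0},
    {"tx": 0,"ty": 0,"tz": 0,"twist": 0}
  ],
  "gripper": -0.3
}}

```text
clock: 9.1
position: [0.4994, -0.2584, 0.024]
ee_rot: [2.097, 2.339, -0.0]
force: [-0.1, -0.5, -0.4]
width: 0.571
gripper_force: 0.0
```

Request:
{"name": "move_arm", "arguments": {
  "motion": [
    {"tx": 0,"ty": -0.001,"tz": 0.011,"twist": 0},
    {"tx": 0,"ty": 0,"tz": 0.01,"twist": 0},
    {"tx": 0,"ty": 0,"tz": 0,"twist": 0}
  ]
}}

```text
clock: 9.4
position: [0.4969, -0.258, 0.0011]
ee_rot: [-2.095, -2.337, 0.002]
force: [0.1, -0.0, -0.4]
width: 0.65
gripper_force: 0.0
```

Request:
{"name": "move_arm", "arguments": {
  "motion": [
    {"tx": 0,"ty": 0,"tz": 0,"twist": 0},
    {"tx": 0,"ty": 0,"tz": 0,"twist": 0},
    {"tx": 0,"ty": 0,"tz": 0,"twist": 0},
    {"tx": 0,"ty": 0,"tz": 0,"twist": 0},
    {"tx": 0,"ty": 0,"tz": 0,"twist": 0},
    {"tx": 0,"ty": 0,"tz": 0,"twist": 0}
  ],
  "gripper": 1
}}

```text
clock: 10.0
position: [0.5014, -0.2581, 0.0036]
ee_rot: [2.093, 2.337, 0.005]
force: [8.2, 0.7, -5.8]
width: 0.293
gripper_force: 40.0
```

The grip is on the knob now: 27 mm opening and 40 N. Pulling out.

Request:
{"name": "move_arm", "arguments": {
  "motion": [
    {"tx": 0,"ty": 0.002,"tz": 0.001,"twist": 0},
    {"tx": -0.006,"ty": 0,"tz": 0,"twist": 0},
    {"tx": -0.006,"ty": 0,"tz": 0,"twist": 0},
    {"tx": -0.006,"ty": 0,"tz": 0,"twist": 0},
    {"tx": -0.006,"ty": 0,"tz": 0,"twist": 0},
    {"tx": -0.006,"ty": 0,"tz": 0,"twist": 0},
    {"tx": -0.006,"ty": 0,"tz": 0,"twist": 0},
    {"tx": -0.006,"ty": 0,"tz": 0,"twist": 0},
    {"tx": 0,"ty": 0,"tz": 0,"twist": 0},
    {"tx": 0,"ty": 0,"tz": 0,"twist": 0}
  ]
}}

```text
clock: 11.0
position: [0.5061, -0.298, 0.0032]
ee_rot: [2.095, 2.341, 0.003]
force: [-1.0, 6.8, 12.0]
width: 0.292
gripper_force: 40.0
```

```bash
python3 look.py w5 jig_knob:.038; python3 - <<'E'
from h import *
im=arm.get_image("top");print(pl("top","jig_knob"))
hsv=cv2.cvtColor(im,cv2.COLOR_RGB2HSV)
b=((abs(hsv[...,0].astype(int)-112)<12)&(hsv[...,1]>150)&(hsv[...,2]>90));b[:195]=0;b[250:]=0;b[:,:280]=0;b[:,:]=b;ys,xs=np.nonzero(b[:,:340]);print("blue head",xs.mean(),ys.mean(),len(xs), "was",245+247/4)
print(arm.observe()["force"],arm.observe()["width"])
E
```

```text
[ 0.50608521 -0.29804049  0.00316339] 96.33813281103626 11.0
jig_knob (0.89, 256.1, 258.4) [ 0.506  -0.3032  0.038 ]
[(0.56, 349.3, 215.8), (0.22, 134.2, 193.5)]
blue head 319.62280701754383 223.40350877192984 114 was 306.75
[-0.88150435  6.20902767 10.29490736] 0.29534146078682755
```

The slide is out: the blue head moved about 40 mm in the top view and the hand moved 40 mm against the end stop. Next I release and lift.

Request:
{"name": "move_arm", "arguments": {
  "motion": [
    {"tx": 0,"ty": 0,"tz": 0,"twist": 0},
    {"tx": 0,"ty": 0,"tz": 0,"twist": 0},
    {"tx": 0,"ty": 0,"tz": 0,"twist": 0},
    {"tx": 0,"ty": 0,"tz": 0,"twist": 0},
    {"tx": 0,"ty": 0,"tz": -0.04,"twist": 0},
    {"tx": 0,"ty": 0,"tz": -0.045,"twist": 0},
    {"tx": 0,"ty": 0,"tz": -0.045,"twist": 0},
    {"tx": 0,"ty": 0,"tz": -0.04,"twist": 0}
  ],
  "gripper": -1
}}

```text
clock: 12.0
position: [0.5049, -0.3002, 0.1742]
ee_rot: [2.097, 2.338, 0.0]
force: [0.8, -0.2, 0.3]
width: 0.941
gripper_force: 0.0
```

```bash
python3 - <<'E'
from h import *
print(arm.observe()["joints"].round(2));plan(.50,.38,.17,180.5,12);plan(.50,.38,.17,180.5,16)
im=arm.get_image("top");print(pl("top","jig_knob"))
E
```

```text
[ 0.75  0.43 -0.43  1.67  0.2   1.09  0.38]
n=12 tx=0.0443 ty=0.0435 tz=0.0004 twist=-0.0780 | step 62mm 7.0deg tilt z [ 7.e-04 -3.e-04 -1.e+00] yaw 96.24 p [ 0.5049 -0.3002  0.1742] F [ 0.8 -0.2  0.3]
n=16 tx=0.0328 ty=0.0331 tz=0.0003 twist=-0.0585 | step 47mm 5.3deg tilt z [ 7.e-04 -3.e-04 -1.e+00] yaw 96.24 p [ 0.5049 -0.3002  0.1742] F [ 0.8 -0.2  0.3]
[(0.62, 350.8, 216.0)]
```

Request:
{"name": "move_arm", "arguments": {
  "motion": [
    {"tx": 0.033,"ty": 0.033,"tz": 0,"twist": -0.0585},
    {"tx": 0.033,"ty": 0.033,"tz": 0,"twist": -0.0585},
    {"tx": 0.033,"ty": 0.033,"tz": 0,"twist": -0.0585},
    {"tx": 0.033,"ty": 0.033,"tz": 0,"twist": -0.0585},
    {"tx": 0.033,"ty": 0.033,"tz": 0,"twist": -0.0585},
    {"tx": 0.033,"ty": 0.033,"tz": 0,"twist": -0.0585},
    {"tx": 0.033,"ty": 0.033,"tz": 0,"twist": -0.0585},
    {"tx": 0.033,"ty": 0.033,"tz": 0,"twist": -0.0585},
    {"tx": 0.033,"ty": 0.033,"tz": 0,"twist": -0.0585},
    {"tx": 0.033,"ty": 0.033,"tz": 0,"twist": -0.0585},
    {"tx": 0.033,"ty": 0.033,"tz": 0,"twist": -0.0585},
    {"tx": 0.033,"ty": 0.033,"tz": 0,"twist": -0.0585}
  ]
}}

```text
clock: 13.3
position: [0.595, 0.2259, 0.171]
ee_rot: [-0.556, -3.091, 0.001]
force: [-0.4, 0.7, 0.2]
width: 0.999
gripper_force: 0.0
```

```bash
python3 - <<'E'
from h import *
plan(.50,.38,.17,180.5,4);plan(.50,.38,.17,180.5,5)
E
```

```text
n=4 tx=0.0317 ty=0.0326 tz=0.0002 twist=-0.0580 | step 45mm 5.2deg tilt z [-8.e-04 -2.e-04 -1.e+00] yaw 159.61 p [0.595  0.2259 0.171 ] F [-0.4  0.7  0.2]
n=5 tx=0.0251 ty=0.0263 tz=0.0002 twist=-0.0464 | step 36mm 4.2deg tilt z [-8.e-04 -2.e-04 -1.e+00] yaw 159.61 p [0.595  0.2259 0.171 ] F [-0.4  0.7  0.2]
```

Request:
{"name": "move_arm", "arguments": {
  "motion": [
    {"tx": 0.032,"ty": 0.0325,"tz": 0,"twist": -0.058},
    {"tx": 0.032,"ty": 0.0325,"tz": 0,"twist": -0.058},
    {"tx": 0.032,"ty": 0.0325,"tz": 0,"twist": -0.058},
    {"tx": 0.032,"ty": 0.0325,"tz": 0,"twist": -0.058},
    {"tx": 0,"ty": 0,"tz": 0,"twist": 0},
    {"tx": 0,"ty": 0,"tz": 0,"twist": 0}
  ]
}}

```text
clock: 13.9
position: [0.4987, 0.3795, 0.1713]
ee_rot: [0.012, -3.141, 0.001]
force: [1.3, -0.9, -0.9]
width: 1.002
gripper_force: 0.0
```

```bash
python3 look.py w6 driver:.058 rack:0; python3 - <<'E'
from h import *
for r in arm.regions_of("wrist","driver")[:2]:
    ys,xs=np.nonzero(r["region"]);print(r["conf"],xs.min(),xs.max(),ys.min(),ys.max(),len(xs))
E
```

```text
[0.4987272  0.37947402 0.17133952] -179.55404650629058 13.9
driver (0.86, 368.0, 237.1) [0.5623 0.4848 0.058 ]
rack (0.8, 196.8, 256.2) [0.6145 0.3075 0.    ]
0.94 235 281 211 262 2274
0.6 326 414 221 255 1157
```

View pics/w6.png

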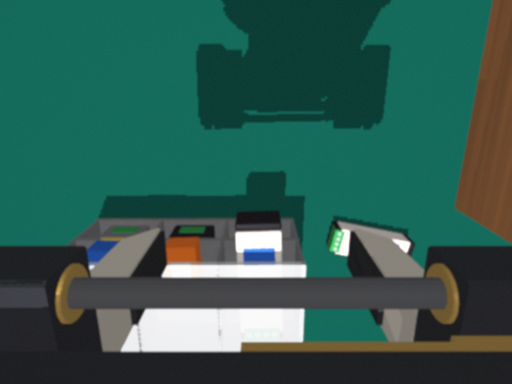

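The driver's plain black end is at columns 236–281, rows 213–229, with the white case and blue label behind it; the rack's front top edge is at row 264. One look-alike is to the right at (370,238), well clear.

```bash
python3 - <<'E'
from h import *
im=cv2.imread("pics/w6.png");g=im.mean(2)
print("col258",[int(v) for v in g[205:270:1,258]])
print("row235",[int(v) for v in g[235,228:290]]);print("row222",[int(v) for v in g[222,228:290]])
for x in(.525,.53,.535):
  print(x,[proj("wrist",[x,.38,z]).round(1).tolist() for z in(.058,.09)])
print("rack front top",atz("wrist",(165,264),.106),atz("wrist",(304,264.5),.106))
print("edges",atz("wrist",(236.5,235),.09),atz("wrist",(281,235),.09))
E
```

```text
col258 [42, 44, 42, 43, 43, 38, 30, 25, 22, 22, 21, 21, 23, 23, 20, 24, 23, 27, 38, 55, 65, 69, 66, 59, 62, 105, 180, 241, 254, 255, 254, 254, 254, 254, 254, 254, 254, 254, 254, 254, 254, 254, 253, 230, 185, 161, 144, 111, 87, 85, 84, 85, 86, 84, 86, 92, 111, 125, 137, 175, 227, 248, 252, 252, 252]
row235 [78, 87, 91, 91, 92, 94, 119, 198, 253, 255, 255, 255, 255, 255, 255, 255, 255, 255, 255, 255, 255, 255, 255, 255, 255, 255, 255, 255, 255, 254, 254, 255, 255, 255, 255, 255, 255, 254, 254, 254, 254, 254, 254, 254, 254, 254, 254, 254, 254, 254, 254, 255, 250, 197, 122, 92, 91, 92, 92, 94, 92, 89]
row222 [83, 91, 92, 92, 93, 90, 84, 62, 37, 24, 24, 24, 23, 23, 23, 24, 24, 25, 26, 24, 27, 26, 25, 26, 26, 25, 25, 25, 26, 26, 27, 26, 27, 28, 30, 30, 28, 29, 27, 28, 29, 29, 28, 29, 28, 29, 28, 29, 31, 33, 31, 33, 49, 76, 88, 92, 92, 92, 92, 93, 94, 92]
0.525 [[259.6, 199.6], [259.9, 211.8]]
0.53 [[259.6, 204.7], [259.9, 217.4]]
0.535 [[259.6, 209.7], [259.9, 222.8]]
rack front top [0.5655 0.301  0.106 ] [0.5657 0.4168 0.106 ]
edges [0.5463 0.3599 0.09  ] [0.5463 0.3983 0.09  ]
```

Request:
{"name": "move_arm", "arguments": {
  "motion": [
    {"tx": -0.03,"ty": 0,"tz": 0,"twist": 0},
    {"tx": -0.02,"ty": 0,"tz": 0.03,"twist": 0},
    {"tx": 0,"ty": 0,"tz": 0.04,"twist": 0},
    {"tx": 0,"ty": 0,"tz": 0.035,"twist": 0},
    {"tx": 0,"ty": 0,"tz": 0.02,"twist": 0},
    {"tx": 0,"ty": 0,"tz": 0,"twist": 0},
    {"tx": 0,"ty": 0,"tz": 0,"twist": 0}
  ]
}}

```text
clock: 14.8
position: [0.5505, 0.3784, 0.0474]
ee_rot: [0.006, -3.141, 0.0]
force: [-0.1, -0.2, 1.0]
width: 1.0
gripper_force: 0.0
```

```bash
python3 - <<'E'
from h import *
plan(.549,.379,.036,180.5,2); print(arm.observe()["clock"])
im=arm.get_image("wrist")
cv2.imwrite("pics/w7.png",im[...,::-1])
for r in arm.regions_of("wrist","driver")[:2]:
    ys,xs=np.nonzero(r["region"]);print(r["conf"],xs.min(),xs.max(),ys.min(),ys.max(),len(xs))
g=im.mean(2)
for rr in (205,220,235): print(rr,[int(v) for v in g[rr,150:370:4]])
E
```

```text
n=2 tx=0.0007 ty=0.0003 tz=0.0057 twist=-0.0015 | step 1mm 0.1deg tilt z [-1.e-04 -1.e-04 -1.e+00] yaw -179.77 p [0.5505 0.3784 0.0474] F [-0.1 -0.2  1. ]
14.8
0.93 219 305 201 278 6295
0.61 369 490 219 268 2239
205 [42, 44, 42, 41, 44, 45, 43, 42, 44, 43, 43, 43, 43, 44, 45, 44, 41, 42, 45, 27, 24, 21, 20, 23, 23, 22, 24, 22, 23, 23, 23, 22, 22, 20, 22, 19, 19, 35, 43, 45, 44, 44, 41, 42, 42, 51, 74, 76, 76, 76, 74, 75, 73, 74, 74]
220 [93, 93, 93, 92, 94, 94, 93, 94, 93, 93, 93, 94, 91, 94, 94, 86, 81, 94, 35, 21, 22, 21, 22, 22, 23, 22, 23, 24, 23, 23, 24, 22, 22, 24, 21, 24, 23, 23, 48, 94, 87, 78, 44, 42, 45, 67, 74, 75, 74, 75, 74, 74, 75, 73, 74]
235 [132, 126, 46, 28, 59, 61, 58, 23, 22, 23, 24, 68, 94, 93, 82, 76, 76, 94, 34, 26, 25, 31, 27, 32, 34, 40, 41, 48, 51, 59, 62, 67, 74, 77, 88, 93, 109, 107, 111, 93, 80, 73, 79, 66, 39, 74, 73, 75, 75, 73, 36, 27, 117, 132, 131]
```

Request:
{"name": "move_arm", "arguments": {
  "motion": [
    {"tx": 0.001,"ty": 0,"tz": 0.006,"twist": -0.002},
    {"tx": 0,"ty": 0,"tz": 0.006,"twist": 0},
    {"tx": 0,"ty": 0,"tz": 0,"twist": 0}
  ]
}}

```text
clock: 15.2
position: [0.5486, 0.3784, 0.0343]
ee_rot: [0.013, -3.141, 0.001]
force: [0.4, -0.3, -0.3]
width: 0.998
gripper_force: 0.0
```

Request:
{"name": "move_arm", "arguments": {
  "motion": [
    {"tx": 0,"ty": 0,"tz": 0,"twist": 0},
    {"tx": 0,"ty": 0,"tz": 0,"twist": 0},
    {"tx": 0,"ty": 0,"tz": 0,"twist": 0},
    {"tx": 0,"ty": 0,"tz": 0,"twist": 0},
    {"tx": 0,"ty": 0,"tz": 0,"twist": 0},
    {"tx": 0,"ty": 0,"tz": 0,"twist": 0},
    {"tx": 0,"ty": 0,"tz": 0,"twist": 0},
    {"tx": 0,"ty": 0,"tz": 0,"twist": 0},
    {"tx": 0,"ty": 0,"tz": 0,"twist": 0}
  ],
  "gripper": 1,
  "squeeze": 50
}}

```text
clock: 16.1
position: [0.5487, 0.3791, 0.035]
ee_rot: [0.014, -3.141, -0.0]
force: [-0.7, 0.2, -0.5]
width: 0.436
gripper_force: 49.2
```

Request:
{"name": "move_arm", "arguments": {
  "motion": [
    {"tx": 0.005,"ty": 0,"tz": -0.003,"twist": 0},
    {"tx": 0.01,"ty": 0,"tz": 0,"twist": 0},
    {"tx": 0.015,"ty": 0,"tz": 0,"twist": 0},
    {"tx": 0.015,"ty": 0,"tz": 0,"twist": 0},
    {"tx": 0.015,"ty": 0,"tz": 0,"twist": 0},
    {"tx": 0.015,"ty": 0,"tz": 0,"twist": 0},
    {"tx": 0.015,"ty": 0,"tz": 0,"twist": 0},
    {"tx": 0.015,"ty": 0,"tz": 0,"twist": 0},
    {"tx": 0.015,"ty": 0,"tz": 0,"twist": 0},
    {"tx": 0.01,"ty": 0,"tz": 0,"twist": 0},
    {"tx": 0.005,"ty": 0,"tz": 0,"twist": 0},
    {"tx": 0,"ty": 0,"tz": 0,"twist": 0}
  ]
}}

```text
clock: 17.3
position: [0.4133, 0.3779, 0.0381]
ee_rot: [-0.015, 3.141, -0.0]
force: [1.6, 0.3, -2.5]
width: 0.438
gripper_force: 49.2
```

```bash
python3 - <<'E'
from h import *
s=arm.observe();print(s["force"],s["ft_torque"],s["position"])
im=arm.get_image("wrist");cv2.imwrite("pics/w8.png",im[...,::-1])
im=arm.get_image("top");cv2.imwrite("pics/t8.png",im[...,::-1]);print(pl("top","driver"),pl("top","driver_terminals"))
im=arm.get_image("scene");cv2.imwrite("pics/s8.png",im[...,::-1]);print(pl("scene","driver"),pl("scene","driver_terminals"))
print("expect", [proj(c,[.483,.379,.061]).round(1) for c in("top","scene")],[proj(c,[.543,.379,.077]).round(1) for c in("top","scene")])
E
```

```text
[ 1.59721851  0.33118527 -2.48062846] [ 0.09763855 -0.0996784  -0.04158666] [0.41330851 0.37793903 0.03812552]
[(0.8, 99.0, 206.9), (0.57, 150.4, 154.7)] [(0.79, 111.7, 209.4), (0.55, 156.7, 168.8), (0.54, 132.3, 218.7), (0.19, 354.4, 216.1)]
[(0.67, 332.8, 186.8), (0.62, 279.1, 143.9), (0.55, 302.6, 173.6), (0.44, 320.5, 155.8)] [(0.85, 289.5, 147.4), (0.33, 228.7, 291.2)]
expect [array([135.2, 232.2]), array([283.4, 146.7])] [array([134.1, 212. ]), array([296.3, 148.2])]
```

Request:
{"name": "move_arm", "arguments": {
  "motion": [
    {"tx": 0,"ty": 0,"tz": 0.015,"twist": 0},
    {"tx": 0,"ty": 0,"tz": 0.02,"twist": 0},
    {"tx": 0,"ty": 0,"tz": 0.013,"twist": 0},
    {"tx": 0,"ty": 0,"tz": 0.006,"twist": 0},
    {"tx": 0,"ty": 0,"tz": 0.002,"twist": 0},
    {"tx": 0,"ty": 0,"tz": 0,"twist": 0}
  ]
}}

```text
clock: 18.25
position: [0.4138, 0.378, -0.018]
ee_rot: [0.014, -3.141, -0.0]
force: [0.2, 0.0, -1.7]
width: 0.432
gripper_force: 49.2
```

Request:
{"name": "move_arm", "arguments": {
  "motion": [
    {"tx": 0,"ty": 0,"tz": 0.002,"twist": 0},
    {"tx": 0,"ty": 0,"tz": 0.002,"twist": 0},
    {"tx": 0,"ty": 0,"tz": 0,"twist": 0}
  ]
}}

```text
clock: 18.55
position: [0.414, 0.3778, -0.0219]
ee_rot: [-0.013, 3.141, 0.0]
force: [0.1, -0.0, -2.7]
width: 0.435
gripper_force: 49.2
```

Request:
{"name": "move_arm", "arguments": {
  "motion": [
    {"tx": 0,"ty": 0,"tz": 0.001,"twist": 0},
    {"tx": 0,"ty": 0,"tz": 0.001,"twist": 0},
    {"tx": 0,"ty": 0,"tz": 0,"twist": 0}
  ]
}}

```text
clock: 18.85
position: [0.414, 0.3779, -0.0231]
ee_rot: [-0.013, 3.141, -0.0]
force: [-2.7, -3.3, 8.9]
width: 0.434
gripper_force: 49.2
```

Request:
{"name": "move_arm", "arguments": {
  "motion": [
    {"tx": 0,"ty": 0,"tz": 0,"twist": 0},
    {"tx": 0,"ty": 0,"tz": 0,"twist": 0},
    {"tx": 0,"ty": 0,"tz": -0.001,"twist": 0},
    {"tx": 0,"ty": 0,"tz": -0.001,"twist": 0},
    {"tx": 0,"ty": 0,"tz": 0,"twist": 0},
    {"tx": 0,"ty": 0,"tz": 0,"twist": 0}
  ],
  "gripper": -0.45
}}

```text
clock: 19.45
position: [0.4139, 0.3778, -0.022]
ee_rot: [-0.013, 3.142, 0.0]
force: [0.2, 0.4, -0.8]
width: 0.725
gripper_force: 0.0
```

```bash
python3 - <<'E'
from h import *
s=arm.observe();print(s["force"],s["width"],s["position"],yaw(s)[0])
im=arm.get_image("wrist");cv2.imwrite("pics/w9.png",im[...,::-1])
for r in arm.regions_of("wrist","driver")[:2]:
    m=r["region"];ys,xs=np.nonzero(m);print(r["conf"],xs.min(),xs.max(),ys.min(),ys.max(),len(xs))
im=arm.get_image("top");cv2.imwrite("pics/t9.png",im[...,::-1]);print(pl("top","driver_terminals"))
im=arm.get_image("scene");print(pl("scene","driver_terminals"))
print("expect",[proj(c,[.520,.379,.016]).round(1) for c in("top","scene")])
for d in arm.regions_of("scene","driver")[:4]: print(d["conf"],d["point"][0]*512,d["point"][1]*384,d["region"].sum())
for d in arm.regions_of("top","driver")[:4]: print(d["conf"],d["point"][0]*512,d["point"][1]*384,d["region"].sum())
E
```

```text
[ 0.20780201  0.43791622 -0.8149116 ] 0.725004666279824 [ 0.41386709  0.37783299 -0.02198053] -3.1331221063153123
0.91 211 302 211 342 8204
[(0.73, 154.6, 168.4), (0.63, 114.5, 206.4)]
[(0.75, 292.3, 157.7), (0.72, 161.2, 305.0), (0.69, 321.6, 180.7)]
expect [array([139. , 222.4]), array([290.5, 158.6])]
0.82 277.4016 152.90879999999999 239
0.67 160.2048 298.4064 473
0.52 330.9056 182.8992 183
0.58 152.32 153.984 296
0.56 99.584 202.4832 295
0.33 395.3152 249.984 225
```

Request:
{"name": "move_arm", "arguments": {
  "motion": [
    {"tx": -0.01,"ty": 0,"tz": 0,"twist": 0},
    {"tx": -0.018,"ty": 0,"tz": 0,"twist": 0},
    {"tx": -0.018,"ty": 0,"tz": -0.001,"twist": 0},
    {"tx": 0,"ty": 0,"tz": 0,"twist": 0},
    {"tx": 0,"ty": 0,"tz": 0,"twist": 0}
  ]
}}

```text
clock: 20.35
position: [0.4601, 0.378, -0.0212]
ee_rot: [0.012, -3.141, -0.0]
force: [-0.4, 0.2, -0.2]
width: 0.725
gripper_force: 0.0
```

Request:
{"name": "move_arm", "arguments": {
  "motion": [
    {"tx": 0,"ty": 0,"tz": 0,"twist": 0},
    {"tx": 0,"ty": 0,"tz": 0,"twist": 0},
    {"tx": 0,"ty": 0,"tz": 0,"twist": 0},
    {"tx": 0,"ty": 0,"tz": 0,"twist": 0},
    {"tx": 0,"ty": 0,"tz": 0,"twist": 0},
    {"tx": 0,"ty": 0,"tz": 0,"twist": 0},
    {"tx": 0,"ty": 0,"tz": 0,"twist": 0}
  ],
  "gripper": 1
}}

```text
clock: 21.05
position: [0.4595, 0.3786, -0.0209]
ee_rot: [0.014, -3.141, -0.001]
force: [-2.4, 1.3, 1.3]
width: 0.434
gripper_force: 49.5
```

```bash
python3 - <<'E'
from h import *
s=arm.observe();print(s["force"],s["width"],s["position"],yaw(s)[0])
im=arm.get_image("wrist");cv2.imwrite("pics/w10.png",im[...,::-1])
for r in arm.regions_of("wrist","driver")[:2]:
    m=r["region"];ys,xs=np.nonzero(m);print(r["conf"],xs.min(),xs.max(),ys.min(),ys.max(),len(xs))
    p=(xs[ys<ys.min()+4].mean(),ys.min()); print("plain end at z=0",atz("wrist",p,0.002))
g=im.mean(2);print([int(v) for v in g[120:230:2,257]],[int(v) for v in g[170,200:310:3]])
E
```

```text
[-2.35869882  1.32306345  1.29749279] 0.43350288647577023 [ 0.45951298  0.37855545 -0.02089618] -3.1327236880762674
0.91 203 301 123 342 16787
plain end at z=0 [0.3982 0.3793 0.002 ]
[67, 64, 44, 36, 38, 37, 41, 45, 49, 47, 45, 43, 42, 42, 50, 167, 233, 236, 238, 238, 238, 238, 239, 238, 238, 238, 238, 239, 238, 238, 238, 237, 238, 225, 140, 128, 128, 129, 127, 128, 128, 129, 128, 129, 128, 129, 128, 129, 129, 127, 129, 127, 130, 189, 238] [66, 69, 214, 239, 239, 239, 239, 238, 239, 239, 239, 239, 239, 239, 239, 238, 239, 239, 238, 238, 238, 239, 239, 239, 239, 239, 239, 240, 239, 239, 239, 239, 239, 231, 93, 66, 66]
```

Request:
{"name": "move_arm", "arguments": {
  "motion": [
    {"tx": 0,"ty": 0,"tz": -0.01,"twist": 0},
    {"tx": 0,"ty": 0,"tz": -0.03,"twist": 0},
    {"tx": 0,"ty": 0,"tz": -0.04,"twist": 0},
    {"tx": 0,"ty": 0,"tz": -0.03,"twist": 0},
    {"tx": 0,"ty": 0,"tz": 0,"twist": 0}
  ]
}}

```text
clock: 21.65
position: [0.4616, 0.3802, 0.0937]
ee_rot: [-0.013, 3.136, 0.007]
force: [0.5, 0.9, -3.9]
width: 0.432
gripper_force: 49.5
```

```bash
python3 - <<'E'
from h import *
s=arm.observe();print(s["width"],s["ft_torque"])
plan(.4815,-.079,.09,96.2,12)
E
```

```text
0.4315588438260341 [ 0.15204101 -0.13496922  0.04595934]
n=12 tx=-0.0273 ty=-0.0318 tz=0.0003 twist=0.0780 | step 42mm -7.0deg tilt z [ 0.0052  0.0043 -1.    ] yaw -179.53 p [0.4616 0.3802 0.0937] F [ 0.5  0.9 -3.9]
```

Request:
{"name": "move_arm", "arguments": {
  "motion": [
    {"tx": 0.003,"ty": -0.025,"tz": 0,"twist": 0},
    {"tx": 0.003,"ty": -0.045,"tz": 0,"twist": 0},
    {"tx": 0.003,"ty": -0.045,"tz": 0,"twist": 0},
    {"tx": 0.003,"ty": -0.045,"tz": 0,"twist": 0}
  ]
}}

```text
clock: 22.05
position: [0.4484, 0.2157, 0.0882]
ee_rot: [0.014, -3.14, 0.002]
force: [1.5, -1.1, -2.3]
width: 0.432
gripper_force: 49.5
```

```bash
python3 - <<'E'
from h import *
plan(.4815,-.079,.09,96.2,12)
E
```

```text
n=12 tx=-0.0190 ty=-0.0193 tz=-0.0001 twist=0.0781 | step 27mm -7.0deg tilt z [-0.0011 -0.0014 -1.    ] yaw -179.50 p [0.4484 0.2157 0.0882] F [ 1.5 -1.1 -2.3]
```

Request:
{"name": "move_arm", "arguments": {
  "motion": [
    {"tx": -0.019,"ty": -0.0193,"tz": 0,"twist": 0.078},
    {"tx": -0.019,"ty": -0.0193,"tz": 0,"twist": 0.078},
    {"tx": -0.019,"ty": -0.0193,"tz": 0,"twist": 0.078},
    {"tx": -0.019,"ty": -0.0193,"tz": 0,"twist": 0.078},
    {"tx": -0.019,"ty": -0.0193,"tz": 0,"twist": 0.078},
    {"tx": -0.019,"ty": -0.0193,"tz": 0,"twist": 0.078},
    {"tx": -0.019,"ty": -0.0193,"tz": 0,"twist": 0.078},
    {"tx": -0.019,"ty": -0.0193,"tz": 0,"twist": 0.078},
    {"tx": -0.019,"ty": -0.0193,"tz": 0,"twist": 0.078},
    {"tx": -0.019,"ty": -0.0193,"tz": 0,"twist": 0.078},
    {"tx": -0.019,"ty": -0.0193,"tz": 0,"twist": 0.078},
    {"tx": -0.019,"ty": -0.0193,"tz": 0,"twist": 0.078}
  ]
}}

```text
clock: 23.25
position: [0.4814, -0.0783, 0.0884]
ee_rot: [-2.103, -2.332, 0.002]
force: [0.3, -0.3, -1.2]
width: 0.435
gripper_force: 49.5
```

Request:
{"name": "move_arm", "arguments": {
  "motion": [
    {"tx": 0,"ty": 0,"tz": 0,"twist": 0},
    {"tx": 0,"ty": 0,"tz": 0,"twist": 0},
    {"tx": 0,"ty": 0,"tz": 0,"twist": 0}
  ]
}}

```text
clock: 23.55
position: [0.4826, -0.076, 0.0889]
ee_rot: [-2.095, -2.341, -0.0]
force: [0.3, 0.6, -1.7]
width: 0.431
gripper_force: 49.5
```

```bash
python3 look.py w11 jig_stop:.022 jig_nest:.022 driver:.113; python3 - <<'E'
from h import *
plan(.4815,-.079,.06,96.2,3)
for r in arm.regions_of("wrist","driver")[:1]:
    ys,xs=np.nonzero(r["region"]);print(xs.min(),xs.max(),ys.min(),ys.max())
t=np.radians(96.2);ux=np.array([np.cos(t),np.sin(t)]);uy=np.array([-ux[1],ux[0]]);c=np.array([.4849,-.1137])
f=lambda x,y,z:np.r_[c+x*ux+y*uy,z]
for n,p in dict(platL=(125,55,.012),platR=(125,-55,.012),stopTL=(99,35,.054),stopTR=(99,-35,.054)).items(): print(n,proj("wrist",f(*p)).round(1))
E
```

```text
[ 0.48263407 -0.07599645  0.08890381] 96.36449374953473 23.55
jig_stop (0.7, 251.2, 112.0) [ 0.4719 -0.017   0.022 ]
driver (0.83, 255.8, 234.5) [ 0.4816 -0.0729  0.113 ]
driver (0.7, 250.9, 110.4) [ 0.4722 -0.0095  0.113 ]
driver (0.3, 260.6, 350.6) [ 0.4926 -0.1469  0.113 ]
n=3 tx=-0.0010 ty=-0.0005 tz=0.0096 twist=0.0005 | step 1mm -0.0deg tilt z [-1.e-04  4.e-04 -1.e+00] yaw 96.35 p [ 0.4827 -0.0759  0.0889] F [ 0.5 -0.7 -2.6]
203 300 122 341
platL [ 779.8 1332.4]
platR [-271.9 1331.7]
stopTL [ 676.9 1332.9]
stopTR [-168.7 1332.4]
```

View pics/w11.png

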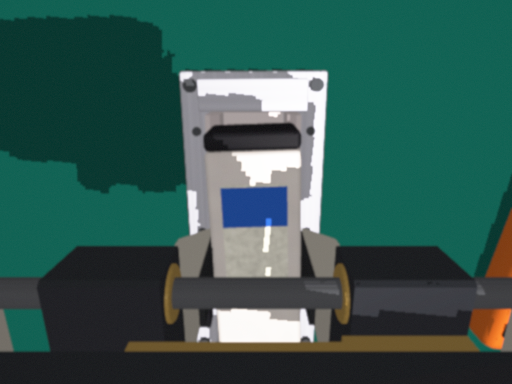

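The driver is held level above the nest. Its black plain end is at (253,137), the end stop's top at (253,95), and the plate's far corners at (181,73) and (327,71). Its terminals point towards the head. I'll check the alignment numerically.

```bash
python3 - <<'E'
from h import *
a,b=atz("wrist",(181,73),.012),atz("wrist",(327,71.5),.012);d=b-a
print("far corners",a,b,np.hypot(*d[:2]),np.degrees(np.arctan2(d[1],d[0]))+90)
m1=(a+b)[:2]/2;m0=np.array([.4984,-.2367]);v=m1-m0;print("mids",m1,m0,np.hypot(*v),"yaw",np.degrees(np.arctan2(v[1],v[0])))
h1,h2=atz("wrist",(189,85),.012),atz("wrist",(316.5,83),.012);print("holes mid",(h1+h2)/2)
s1,s2=atz("wrist",(198,110.5),.054),atz("wrist",(308,109),.054);d=s2-s1;print("stop face",s1,s2,np.hypot(*d[:2]),(s1+s2)/2,np.degrees(np.arctan2(d[1],d[0]))+90)
# driver plain end bottom edge (z=.111) & sides top z=.143
im=cv2.imread("pics/w11.png").mean(2)
for r in(160,175): print(r,[int(x) for x in im[r,196:310:2]])
e1,e2=atz("wrist",(205.5,160),.143),atz("wrist",(300,160),.143);print("driver sides",e1,e2,(e1+e2)/2)
print("end top edge",atz("wrist",(254,137),.143),"bottom",atz("wrist",(254,123),.111))
s=arm.observe();print(s["position"])
E
```

```text
far corners [0.4173 0.0041 0.012 ] [0.5241 0.017  0.012 ] 0.1075762520261791 96.88719365587338
mids [0.4707  0.01055] [ 0.4984 -0.2367] 0.24879680966604054 yaw 96.3923261987765
holes mid [0.47065 0.0022  0.012  ]
stop face [ 0.438  -0.0177  0.054 ] [ 0.5079 -0.009   0.054 ] 0.07043933560163669 [ 0.47295 -0.01335  0.054  ] 97.09474916761103
160 [144, 144, 146, 140, 140, 153, 159, 161, 160, 160, 160, 159, 160, 159, 159, 159, 161, 160, 160, 160, 192, 243, 248, 253, 253, 253, 253, 253, 253, 253, 253, 253, 253, 254, 254, 254, 254, 254, 254, 254, 254, 254, 254, 254, 254, 254, 254, 254, 254, 254, 254, 253, 225, 145, 141, 143, 146]
175 [143, 143, 146, 142, 139, 145, 154, 160, 160, 160, 160, 159, 159, 160, 161, 160, 160, 161, 160, 160, 161, 160, 161, 160, 163, 232, 245, 252, 253, 253, 253, 253, 253, 253, 253, 253, 254, 231, 160, 160, 161, 160, 162, 161, 160, 160, 162, 160, 161, 162, 162, 155, 143, 139, 142, 144, 146]
driver sides [ 0.4562 -0.029   0.143 ] [ 0.4943 -0.0248  0.143 ] [ 0.47525 -0.0269   0.143  ]
end top edge [ 0.4748 -0.0176  0.143 ] bottom [ 0.4743 -0.0155  0.111 ]
[ 0.48263829 -0.07608553  0.08893028]
```

```bash
python3 - <<'E'
from h import *
im=cv2.imread("pics/w11.png");hsv=cv2.cvtColor(im,cv2.COLOR_BGR2HSV);g=im.mean(2)
def edge(rows,c0,c1,z,rise):  # subpixel vertical edge fit along rows, in world
    P=[]
    for r in rows:
        d=np.diff(cv2.GaussianBlur(g[r:r+1],(5,1),0)[0,c0:c1])*rise
        k=d.argmax(); 
        if d[k]>4: P.append(atz("wrist",(c0+k+.5,r),z)[:2])
    P=np.array(P);vx,vy,x0,y0=cv2.fitLine(P.astype(np.float32),cv2.DIST_HUBER,0,1e-4,1e-4).ravel()
    if vy<0:vx,vy=-vx,-vy
    print(len(P),"yaw %.2f"%np.degrees(np.arctan2(vy,vx)),"x at y=-.03: %.4f, y=-.076: %.4f"%tuple(x0+(q-y0)*vx/vy for q in(-.03,-.076)))
b=((hsv[...,0]>105)&(hsv[...,0]<128)&(hsv[...,1]>150));b[:150]=0;b[232:]=0
P=np.array([atz("wrist",(c,r),.143)[:2] for r,c in zip(*np.nonzero(b))],np.float32);print("label",b.sum(),cv2.minAreaRect(P*1000))
print("driver right",end=" ");edge(range(152,225),292,306,.143,-1)
print("driver left",end=" ");edge(range(152,225),200,212,.143,1)
print("plate left",end=" ");edge(range(85,225),176,194,.012,1)
print("plate right",end=" ");edge(range(80,225),316,334,.012,-1)
E
```

```text
label 2351 ((478.0240173339844, -47.00640106201172), (26.908294677734375, 16.790586471557617), 8.190863609313965)
driver right 47 yaw 95.58 x at y=-.03: 0.4949, y=-.076: 0.4994
driver left 64 yaw 98.38 x at y=-.03: 0.4565, y=-.076: 0.4632
plate left 140 yaw 96.61 x at y=-.03: 0.4195, y=-.076: 0.4249
plate right 145 yaw 96.59 x at y=-.03: 0.5298, y=-.076: 0.5351
```

Request:
{"name": "move_arm", "arguments": {
  "motion": [
    {"tx": -0.004,"ty": -0.0012,"tz": 0.01,"twist": 0.006},
    {"tx": 0,"ty": 0,"tz": 0.02,"twist": 0},
    {"tx": 0,"ty": 0,"tz": 0.015,"twist": 0},
    {"tx": 0,"ty": 0,"tz": 0.008,"twist": 0},
    {"tx": 0,"ty": 0,"tz": 0.005,"twist": 0},
    {"tx": 0,"ty": 0,"tz": 0.005,"twist": 0},
    {"tx": 0,"ty": 0,"tz": 0,"twist": 0}
  ]
}}

```text
clock: 24.5
position: [0.4815, -0.0808, 0.0257]
ee_rot: [-2.108, -2.329, 0.0]
force: [0.1, -1.1, -1.6]
width: 0.433
gripper_force: 49.5
```

Request:
{"name": "move_arm", "arguments": {
  "motion": [
    {"tx": 0,"ty": 0,"tz": 0.005,"twist": 0},
    {"tx": 0,"ty": 0,"tz": 0.005,"twist": 0},
    {"tx": 0,"ty": 0,"tz": 0.005,"twist": 0},
    {"tx": 0,"ty": 0,"tz": 0,"twist": 0}
  ]
}}

```text
clock: 24.9
position: [0.4812, -0.0808, 0.0104]
ee_rot: [-2.108, -2.329, 0.001]
force: [-0.9, -0.5, -3.5]
width: 0.432
gripper_force: 49.5
```

Underside at about 31 mm, inside the rails, with no contact force. Continuing down slowly.

Request:
{"name": "move_arm", "arguments": {
  "motion": [
    {"tx": 0,"ty": 0,"tz": 0.003,"twist": 0},
    {"tx": 0,"ty": 0,"tz": 0.003,"twist": 0},
    {"tx": 0,"ty": 0,"tz": 0.002,"twist": 0},
    {"tx": 0,"ty": 0,"tz": 0,"twist": 0}
  ]
}}

```text
clock: 25.3
position: [0.4815, -0.0808, 0.0027]
ee_rot: [-2.108, -2.329, 0.0]
force: [0.5, 0.0, -2.5]
width: 0.434
gripper_force: 49.5
```

Request:
{"name": "move_arm", "arguments": {
  "motion": [
    {"tx": 0,"ty": 0,"tz": 0.001,"twist": 0},
    {"tx": 0,"ty": 0,"tz": 0.001,"twist": 0},
    {"tx": 0,"ty": 0,"tz": 0,"twist": 0}
  ]
}}

```text
clock: 25.6
position: [0.4818, -0.0808, 0.0011]
ee_rot: [2.108, 2.329, 0.0]
force: [0.1, -0.3, -2.2]
width: 0.433
gripper_force: 49.5
```

Request:
{"name": "move_arm", "arguments": {
  "motion": [
    {"tx": 0,"ty": 0,"tz": 0.001,"twist": 0},
    {"tx": 0,"ty": 0,"tz": 0.0005,"twist": 0},
    {"tx": 0,"ty": 0,"tz": 0,"twist": 0}
  ]
}}

```text
clock: 25.9
position: [0.4818, -0.0809, 0.0009]
ee_rot: [2.107, 2.329, -0.001]
force: [-5.8, -0.1, 21.7]
width: 0.432
gripper_force: 49.5
```

Request:
{"name": "move_arm", "arguments": {
  "motion": [
    {"tx": 0,"ty": 0,"tz": -0.001,"twist": 0},
    {"tx": 0,"ty": 0,"tz": 0,"twist": 0},
    {"tx": 0,"ty": 0,"tz": 0,"twist": 0},
    {"tx": 0,"ty": 0,"tz": 0,"twist": 0},
    {"tx": 0,"ty": 0,"tz": 0,"twist": 0},
    {"tx": 0,"ty": 0,"tz": -0.02,"twist": 0},
    {"tx": 0,"ty": 0,"tz": -0.04,"twist": 0},
    {"tx": 0,"ty": 0,"tz": -0.045,"twist": 0},
    {"tx": 0,"ty": 0,"tz": -0.04,"twist": 0},
    {"tx": 0,"ty": 0,"tz": 0,"twist": 0},
    {"tx": 0,"ty": 0,"tz": 0,"twist": 0}
  ],
  "gripper": -0.4
}}

```text
clock: 27.0
position: [0.4822, -0.0811, 0.1463]
ee_rot: [2.107, 2.327, 0.001]
force: [1.2, -0.2, -0.9]
width: 0.704
gripper_force: 0.0
```

```bash
python3 - <<'E'
from h import *
im=arm.get_image("wrist");cv2.imwrite("pics/w12.png",im[...,::-1])
print("driver",[(r,atz("wrist",r[1:],.022)) for r in pl("wrist","driver")],"term",[(r,atz("wrist",r[1:],.038)) for r in pl("wrist","driver_terminals")])
hsv=cv2.cvtColor(im,cv2.COLOR_RGB2HSV)
b=((hsv[...,0]>105)&(hsv[...,0]<128)&(hsv[...,1]>150)).astype(np.uint8)
n,l,st,ce=cv2.connectedComponentsWithStats(b)
for i in range(1,n):
    if st[i,4]>150:
        P=np.array([atz("wrist",(c,r),.054)[:2] for r,c in zip(*np.nonzero(l==i))],np.float32);print(st[i],cv2.minAreaRect(P*1000))
im=arm.get_image("top");print("top",[(r,atz("top",r[1:],.022)) for r in pl("top","driver")],[(r,atz("top",r[1:],.038)) for r in pl("top","driver_terminals")],pl("top","jig_knob"))
# knob 192 out
c=np.array([.4846,-.1131]);u=np.array([np.cos(np.radians(96.5)),np.sin(np.radians(96.5))]);print("knob",c-.192*u,"outer",c-.205*u)
plan(*(c-.192*u),.12,96.5,6)
E
```

```text
driver [((0.79, 257.9, 171.5), array([ 0.4813, -0.0801,  0.022 ]))] term [((0.87, 258.2, 234.5), array([ 0.487 , -0.1365,  0.038 ])), ((0.33, 251.9, 97.4), array([ 0.4693, -0.0132,  0.038 ]))]
[239 137  32  20 601] ((475.3684997558594, -51.29769515991211), (25.538768768310547, 15.764810562133789), 7.125016689300537)
[233 263  48  14 405] ((488.2327880859375, -164.29522705078125), (43.4234733581543, 13.510371208190918), 5.792791366577148)
top [((0.72, 100.5, 206.1), array([0.5763, 0.5001, 0.022 ])), ((0.56, 153.6, 152.4), array([0.747, 0.333, 0.022])), ((0.54, 283.6, 227.6), array([ 0.4839, -0.0761,  0.022 ]))] [((0.76, 113.2, 205.7), array([0.5728, 0.455 , 0.038 ])), ((0.49, 152.6, 169.0), array([0.6868, 0.3323, 0.038 ]))] [(0.69, 352.6, 215.4)]
knob [ 0.50633502 -0.3038658 ] outer [ 0.50780666 -0.31678223]
n=6 tx=-0.0374 ty=0.0003 tz=0.0041 twist=-0.0014 | step 37mm 0.1deg tilt z [-1.6e-03  4.0e-04 -1.0e+00] yaw 95.72 p [ 0.4811 -0.0807  0.1446] F [ 0.  -0.6  0.2]
```

The driver lies in the nest, about 6 mm short of the stop with terminals towards the head, and is aligned with the jig. Next is the knob.

Request:
{"name": "move_arm", "arguments": {
  "motion": [
    {"tx": -0.045,"ty": 0,"tz": 0,"twist": -0.008},
    {"tx": -0.045,"ty": 0,"tz": 0,"twist": 0},
    {"tx": -0.045,"ty": 0,"tz": 0,"twist": 0},
    {"tx": -0.045,"ty": 0.001,"tz": 0,"twist": 0},
    {"tx": -0.042,"ty": 0.001,"tz": 0.02,"twist": 0},
    {"tx": 0,"ty": 0,"tz": 0.035,"twist": 0},
    {"tx": 0,"ty": 0,"tz": 0.025,"twist": 0},
    {"tx": 0,"ty": 0,"tz": 0,"twist": 0},
    {"tx": 0,"ty": 0,"tz": 0,"twist": 0}
  ]
}}

```text
clock: 28.25
position: [0.5079, -0.3008, 0.0655]
ee_rot: [-2.092, -2.342, -0.0]
force: [-0.2, 0.0, 0.2]
width: 0.701
gripper_force: 0.0
```

```bash
python3 look.py w13 jig_knob:.038; python3 - <<'E'
from h import *
plan(.506,-.301,.0005,96.5,3)
E
```

```text
[ 0.50790279 -0.30078957  0.06549147] 96.46057504386467 28.25
jig_knob (0.86, 255.3, 211.6) [ 0.5083 -0.3054  0.038 ]
n=3 tx=0.0002 ty=-0.0010 tz=0.0222 twist=-0.0001 | step 1mm 0.0deg tilt z [ 1.9e-03 -8.0e-04 -1.0e+00] yaw 96.46 p [ 0.5091 -0.3013  0.067 ] F [ 0.1 -0.2  0.2]
```

Request:
{"name": "move_arm", "arguments": {
  "motion": [
    {"tx": 0,"ty": -0.001,"tz": 0.025,"twist": 0},
    {"tx": 0,"ty": 0,"tz": 0.025,"twist": 0},
    {"tx": 0,"ty": 0,"tz": 0.015,"twist": 0},
    {"tx": 0,"ty": 0,"tz": 0,"twist": 0}
  ]
}}

```text
clock: 28.75
position: [0.5063, -0.3009, -0.0003]
ee_rot: [-2.092, -2.342, 0.001]
force: [-0.8, -0.1, 1.0]
width: 0.702
gripper_force: 0.0
```

Request:
{"name": "move_arm", "arguments": {
  "motion": [
    {"tx": 0,"ty": 0,"tz": 0,"twist": 0},
    {"tx": 0,"ty": 0,"tz": 0,"twist": 0},
    {"tx": 0,"ty": 0,"tz": 0,"twist": 0},
    {"tx": 0,"ty": 0,"tz": 0,"twist": 0},
    {"tx": 0,"ty": 0,"tz": 0,"twist": 0},
    {"tx": 0,"ty": 0,"tz": 0,"twist": 0},
    {"tx": 0,"ty": 0,"tz": 0,"twist": 0}
  ],
  "gripper": 1,
  "squeeze": 45
}}

```text
clock: 29.45
position: [0.5065, -0.3016, 0.0009]
ee_rot: [-2.094, -2.342, 0.001]
force: [-2.3, -0.7, 6.2]
width: 0.297
gripper_force: 45.0
```

Request:
{"name": "move_arm", "arguments": {
  "motion": [
    {"tx": 0.006,"ty": 0,"tz": 0,"twist": 0},
    {"tx": 0.006,"ty": 0,"tz": 0,"twist": 0},
    {"tx": 0.006,"ty": 0,"tz": 0,"twist": 0},
    {"tx": 0.005,"ty": 0,"tz": 0,"twist": 0},
    {"tx": 0.005,"ty": 0,"tz": 0,"twist": 0},
    {"tx": 0.005,"ty": 0,"tz": 0,"twist": 0},
    {"tx": 0.004,"ty": 0,"tz": 0,"twist": 0},
    {"tx": 0.003,"ty": 0,"tz": 0,"twist": 0},
    {"tx": 0.001,"ty": 0,"tz": 0,"twist": 0},
    {"tx": 0,"ty": 0,"tz": 0,"twist": 0},
    {"tx": 0,"ty": 0,"tz": 0,"twist": 0}
  ]
}}

```text
clock: 30.55
position: [0.5019, -0.2618, 0.0009]
ee_rot: [2.094, 2.341, -0.002]
force: [-3.3, -4.2, 5.2]
width: 0.302
gripper_force: 45.0
```

```bash
python3 - <<'E'
from h import *
im=arm.get_image("wrist");cv2.imwrite("pics/w14.png",im[...,::-1])
print([(r,atz("wrist",r[1:],.038)) for r in pl("wrist","jig_knob")])
hsv=cv2.cvtColor(im,cv2.COLOR_RGB2HSV)
b=((hsv[...,0]>105)&(hsv[...,0]<128)&(hsv[...,1]>150)).astype(np.uint8)
n,l,st,ce=cv2.connectedComponentsWithStats(b)
for i in range(1,n):
    if st[i,4]>150:
        P=np.array([atz("wrist",(c,r),.053)[:2] for r,c in zip(*np.nonzero(l==i))],np.float32);print(st[i],cv2.minAreaRect(P*1000))
print(arm.observe()["position"],arm.observe()["force"])
E
```

```text
[((0.74, 256.8, 256.3), array([ 0.502 , -0.2645,  0.038 ]))]Traceback (most recent call last):
  File "<stdin>", line 9, in <module>
  File "h.py", line 7, in atz
    o,d=ray(cam,uv);return (o+d*(z-o[2])/d[2]).round(4)
        ~~~^^^^^^^^
  File "h.py", line 4, in ray
    c=arm.calibration(cam);T=np.array(c["T"]);d=np.linalg.inv(c["K"])@[uv[0],uv[1],1.]
ValueError: time passes only in moves, steps and waits
```

Request:
{"name": "move_arm", "arguments": {
  "motion": [
    {"tx": 0.001,"ty": 0,"tz": 0,"twist": 0},
    {"tx": 0.001,"ty": 0,"tz": 0,"twist": 0},
    {"tx": 0,"ty": 0,"tz": 0,"twist": 0}
  ]
}}

```text
clock: 30.95
position: [0.5019, -0.2618, 0.0009]
ee_rot: [2.094, 2.338, -0.004]
force: [-1.3, -10.4, 3.3]
width: 0.294
gripper_force: 45.0
```

Against the hard stop: no further motion, and the force is up to 10 N. Releasing and lifting away.

Request:
{"name": "move_arm", "arguments": {
  "motion": [
    {"tx": -0.002,"ty": 0,"tz": 0,"twist": 0},
    {"tx": 0,"ty": 0,"tz": 0,"twist": 0},
    {"tx": 0,"ty": 0,"tz": 0,"twist": 0},
    {"tx": 0,"ty": 0,"tz": 0,"twist": 0},
    {"tx": 0,"ty": 0,"tz": 0,"twist": 0},
    {"tx": 0,"ty": 0,"tz": -0.03,"twist": 0},
    {"tx": 0,"ty": 0,"tz": -0.045,"twist": 0},
    {"tx": 0,"ty": 0,"tz": -0.045,"twist": 0},
    {"tx": -0.02,"ty": 0,"tz": -0.04,"twist": 0},
    {"tx": 0,"ty": 0,"tz": 0,"twist": 0},
    {"tx": 0,"ty": 0,"tz": 0,"twist": 0}
  ],
  "gripper": -0.4
}}

```text
clock: 32.05
position: [0.5049, -0.281, 0.1612]
ee_rot: [2.093, 2.34, 0.001]
force: [-1.0, 1.1, -0.6]
width: 0.701
gripper_force: 0.0
```

```bash
python3 - <<'E'
from h import *
im=arm.get_image("wrist");cv2.imwrite("pics/w15.png",im[...,::-1])
c=arm.calibration("wrist");K=np.array(c["K"]);T=np.array(c["T"])
def az(u,v,z):
    d=T[:3,:3]@np.linalg.inv(K)@[u,v,1.];o=T[:3,3];return o+d*(z-o[2])/d[2]
hsv=cv2.cvtColor(im,cv2.COLOR_RGB2HSV)
b=((hsv[...,0]>105)&(hsv[...,0]<128)&(hsv[...,1]>150)).astype(np.uint8)
n,l,st,ce=cv2.connectedComponentsWithStats(b)
for i in range(1,n):
    if st[i,4]>150:
        P=np.array([az(q,r,.053)[:2] for r,q in zip(*np.nonzero(l==i))],np.float32);print(st[i],cv2.minAreaRect(P*1000))
for q,z in(("jig_knob",.038),("driver",.022),("driver_terminals",.038)): print(q,[(r[0],az(*r[1:],z).round(4)) for r in pl("wrist",q)])
arm.get_image("top")
for q in("relay_blue","relay_orange","flux","reel","screwdriver","tin","multimeter"): print(q,pl("top",q))
s=arm.observe();print(s["position"],s["clock"],s["force"])
E
```

```text
[ 225    0   59   33 1832] ((487.1272888183594, -151.2161407470703), (45.84036636352539, 22.750354766845703), 6.399758338928223)
jig_knob [(0.73, array([ 0.4996, -0.2663,  0.038 ]))]
driver []
driver_terminals []
relay_blue [(0.42, 179.9, 195.4)]
relay_orange [(0.61, 158.6, 198.7), (0.38, 341.8, 161.0)]
flux [(0.77, 343.5, 160.0), (0.75, 177.6, 196.3)]
reel []
screwdriver []
tin [(0.66, 178.6, 195.6), (0.55, 227.6, 162.6)]
multimeter [(0.15, 182.1, 194.5)]
[ 0.50459138 -0.28043601  0.16036991] 32.65 [-0.35577091  0.13645188  0.68886976]
```

Request:
{"name": "move_arm", "arguments": {
  "motion": [
    {"tx": 0.045,"ty": 0,"tz": 0,"twist": 0},
    {"tx": 0.045,"ty": 0,"tz": 0,"twist": 0},
    {"tx": 0.045,"ty": 0,"tz": 0,"twist": 0},
    {"tx": 0.045,"ty": 0,"tz": 0,"twist": 0},
    {"tx": 0.02,"ty": 0,"tz": 0,"twist": 0},
    {"tx": 0,"ty": 0,"tz": 0,"twist": 0},
    {"tx": 0,"ty": 0,"tz": 0,"twist": 0}
  ]
}}

```text
clock: 33.35
position: [0.4824, -0.0821, 0.1607]
ee_rot: [2.092, 2.343, -0.0]
force: [0.2, -1.1, -0.6]
width: 0.7
gripper_force: 0.0
```

```bash
python3 - <<'E'
from h import *
im=arm.get_image("wrist");cv2.imwrite("pics/w16.png",im[...,::-1])
c=arm.calibration("wrist");K=np.array(c["K"]);T=np.array(c["T"])
def az(u,v,z):
    d=T[:3,:3]@np.linalg.inv(K)@[u,v,1.];o=T[:3,3];return o+d*(z-o[2])/d[2]
hsv=cv2.cvtColor(im,cv2.COLOR_RGB2HSV)
b=((hsv[...,0]>105)&(hsv[...,0]<128)&(hsv[...,1]>150)).astype(np.uint8)
n,l,st,ce=cv2.connectedComponentsWithStats(b)
for i in range(1,n):
    if st[i,4]>150:
        P=np.array([az(q,r,.053)[:2] for r,q in zip(*np.nonzero(l==i))],np.float32);print(st[i],cv2.minAreaRect(P*1000))
u=np.array([np.cos(np.radians(96.5)),np.sin(np.radians(96.5))]);o=np.array([.4846,-.1131])
for q,z in(("driver",.022),("driver_terminals",.038)):
    for r in pl("wrist",q): p=az(*r[1:],z);print(q,r[0],p.round(4),"jig x %.4f"%((p[:2]-o)@u))
print("lamps",[hsv[y,x].tolist() for x,y in((0,0),)])
arm.get_image("top")
for q in("reel","screwdriver","tin","multimeter"): print(q,pl("top",q))
print(arm.observe()["position"])
E
```

```text
[242 129  30  19 564] ((478.0951843261719, -48.940006256103516), (25.288158416748047, 15.597311019897461), 6.360984802246094)
[ 231  221   49   34 1043] ((487.2840576171875, -142.8426971435547), (45.60631561279297, 34.10263442993164), 6.362960338592529)
driver 0.59 [ 0.4817 -0.0757  0.022 ] jig x 0.0375
driver_terminals 0.68 [ 0.4915 -0.139   0.038 ] jig x -0.0265
lamps [[85, 213, 92]]
reel [(0.74, 398.0, 197.8)]
screwdriver [(0.54, 389.1, 239.4)]
tin [(0.7, 180.0, 195.6), (0.65, 229.8, 160.0), (0.17, 159.6, 199.0)]
multimeter [(0.83, 291.5, 152.7)]
[ 0.48216306 -0.08238755  0.1603924 ]
```

```bash
python3 -c "
from cell import arm
print(arm.sign_off())"
```

```text
the job is handed in; nothing more can be done
None
```

I've handed the job in at about 33 s of the 64 s allowed: the driver lies flat in the nest, let go, terminals towards the contact head, and the knob is pushed home to its hard stop. My last measurements put the driver within about 2 mm of the end stop and aligned with the jig, and no bench or rack item showed clear movement in the final top view; sign-off returned no verdict.

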